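Run the gift boxes through the hand-cranked roller press

ROBOT

A 6-joint arm with a two-finger parallel gripper is mounted at the origin on the work surface. World frame = base frame: x ahead of the robot, y to its left, z up, the work surface at z = 0. Lengths are in m, angles in rad, forces in N, time in s.
With the tool pointing down it reaches from about 0.375 to 0.9 m from the base axis. Payload 3.1 kg.
Tool frame: the origin (TCP) lies on the mounting face of the last link; the fingertips stand 173 mm ahead of it and the grasp point (between the pads) lies 155 mm ahead of it; z points along the fingers, y is the line along which they close (so a half turn about z gives the same grasp; the last joint's range is limited). The gripper opens to 85 mm and grips with 20 to 120 N. Pads are 22 mm wide; open, the fingers measure 114 mm over their backs; the gripper's body (76 mm by 85 mm) begins 54 mm behind the grasp point. The pads swing forward as they close: fully open they stand 13 mm farther back than shut.
Start: joints at [1.143, 0.527, 1.433, -0, 1.181, -0.178], TCP at [0.154, 0.606, 0.405] pointing down, gripper open.
Joint ranges: [-3.08, 3.08], [-0.75, 2.2], [0.22, 2.44], [-1.43, 4.57], [0, 2.65], [-2.85, 2.85]. Speed limits (rad/s): [2.79, 2.79, 3.14, 3.14, 3.14, 3.14].

INTERFACE

Orientations are given as [roll, pitch, yaw] about the fixed x, y, z axes, in that order (R = Rz(yaw) Ry(pitch) Rx(roll)).
In Python, from station import env, optics gives the robot as it stands. The module is installed in compiled form; this text tells all that it offers.
- The arm moves only by the tool send_rows, never from a script. Its argument "commands" is a list that holds one entry, the list of rows, each a list of 6 numbers: the shift along the tool's x, y, z normalised to -1 to 1, where 1 is 0.25 m, then the turn, a rotation vector about the tool's x, y, z normalised to -1 to 1, where 1 is 0.5 rad. A call has 1 to 12 rows; each row shifts and turns the commanded pose from where the row before left it, along the tool's axes as they then stand; what a row does not reach is not made up. A row lasts 1/8 s, in which the tool goes at most 62.5 mm and 10.7 degrees, less where a joint would pass 70% of its speed; a pose out of reach is approached as far as the arm can. A call with a number of a shift or a turn outside -1 to 1 is refused whole. A call with a gripper value outside its range is refused whole. "grip" is the opening, from -1 (shut) to 1 (fully open), set as the call begins (left out, the last holds). The fingers move at their own pace and stop on an object; "force" is the grip in N (left out, the last holds). Time passes only in rows, so rows that do not move let the fingers close. It gives the time, the measured TCP pose, the force, the opening and the grip force at its end, in the units of the state.
- env.state(): the state, without advancing time (a new reading comes with each control period).
- optics.camera(name): name is "side" or "top" or "wrist"; returns (picture, depth): 480x640x3 uint8, red, green, blue; 480x640 float32, m along the optical axis (not along the pixel's ray), 0 where there is no reading.
- optics.get_calibration(name): a dict with "fx", "fy", "cx", "cy" (pixels), "eye" and "rotation" of the camera in the world; the wrist camera has in their place "mount" (4x4, takes a point from camera to tool coordinates, whose origin is the TCP and whose axes are the flange's). Camera axes: x right, y down, z forward; pixel columns grow to the right and rows downward; lengths in m; the calibration is good to about 2 mm. A picture is of the moment at which its call begins: read the wrist's pose just before it. get_calibration takes no time and is no camera call.
- env.hand_in(): hands the job in; it is judged then, once.
The state is a dict: "clock": time; "joint_pos": joint angles; "joint_velocities": joint speeds; "tau": joint torques, N m; "tcp_pos": TCP position; "tool_rot": TCP orientation; "force": force on the tool from outside, world axes, zero at the start; "torque": the same for the moment, N m; "grip_width": finger opening in m; "finger_force": force on a finger pad.
Only numpy, scipy, OpenCV 4.12 (cv2) and the standard library are available. Lean on these libraries where they do the work, as an engineer would, in place of code of your own. Each camera call takes 0.05 s, during which the arm holds its last target. There are 200 camera calls.

TASK

Press the lids of all the small gift boxes waiting on the desk (there may be two or three): stand them side by side, not stacked, in the bed of the roller press at its loading end, set the orange pressure slider level with the yellow marker, and turn the red-handled crank clockwise until the bed has carried all of them under the bridge and stands fully at the other end. Then put every box on the floor of the green letter tray, again not stacked, and slide the pressure slider all the way back to its home end, leaving the bed at the unloading end. Move the bed only with the crank, and leave the other things on the desk where they are.

Things in the scene. Friction and masses are not known exactly. Their poses are not given: they have to be found in the camera images.
- carton_a: small closed gift box, brown cardboard with a white band; 46 x 46 mm, 40 mm high, 70 g. Origin at its centre (20 mm over what it stands on), z up, x and y square to its sides. It may be absent
- carton_b: small closed gift box, blue with a gold band; 46 x 46 mm, 40 mm high, 70 g. Origin at its centre (20 mm over what it stands on), z up, x and y square to its sides. It may be absent
- carton_c: small closed gift box, off-white paper with a red band; 46 x 46 mm, 40 mm high, 70 g. Origin at its centre (20 mm over what it stands on), z up, x and y square to its sides. It may be absent
- machine: hand-cranked roller press, fixed: grey base plate (150 x 620, 12 high), white bridge with a blue stripe across its middle (200 in x, 80 in y, underside 80 and top 125 mm over the desk), red-handled crank on the bridge, slider on an apron (12 high) on the robot's side. Origin mid-underside, on the desk; y along the bed's path, loading end at +y, unloading end at -y; x away from the robot
- bed: aluminium flat bed (open tray, 130 in x, 200 in y, 18 mm high, walls and floor 5 mm) that the crank drives along the press's y axis, 180 mm per turn. Origin mid-underside, 16 mm over the desk. In the machine's frame its y is about +0.18 at the loading end, -0.18 fully at the unloading end. Two thin blue lines divide it into three bays, each 60 mm long, in a row along y
- bed_in (a point): the middle of the bed's inner floor (inside 120 x 190 mm, the rim stands 13 mm over it), 21 mm over the desk; axes as the bed's
- crank (a joint): angle of the crank in rad, growing as it turns clockwise seen from above; it starts near 0 and stops at 12.57 (two turns), where the bed is fully at the unloading end
- crank_grip (a point): middle of the crank's red upright flat-sided handle: 30 mm along the crank arm, 14 mm across it, 46 mm high; this point is 171 mm over the desk, 20 mm below its top. It is fixed to the arm and turns with it: the point's -x axis points outward along the arm, its y axis across the flat sides
- crank_axis (a point): point on the crank's vertical axis at the height of crank_grip, 60 mm from it
- press (a joint): position of the pressure slider in m, 0 at its home end (the -y end of its track), growing towards +y of the machine to 0.10 at the other end; it stays where it is left
- press_top (a point): top middle of the orange grip of the pressure slider (28 mm in x, 20 mm in y along its track, 40 mm high; this point about 66 mm over the desk); axes as the machine's
- marker: small fixed yellow marker (22 x 6 mm, 18 mm high) beside the slider's track on the bridge side, showing the pressure setting: the slider is set when the middle of its grip is level with the marker along y. Origin under its middle in y; axes as the machine's
- tray_in (a point): middle of the inner floor of the green letter tray (outside 150 x 210 mm, inside 142 x 202 mm, walls 4 mm thick and 30 mm high, floor 4 mm over the desk, fixed); y along its long side
- jar: amber jar with a gold lid, 60 mm wide, 85 mm high, origin under its middle; leave alone
- mug: white mug, 76 mm wide, 85 mm high, origin under its middle; leave alone
- phone: red telephone lying flat, 150 x 72 x 9 mm, origin under its middle; leave alone
- wallet: brown leather wallet, 75 x 100 x 14 mm, origin under its middle; leave alone
- stapler: blue and black stapler, 130 x 34 x 36 mm, origin under its middle; leave alone
- tape: orange roll of tape lying flat, 60 mm wide, 20 mm high, origin under its middle; leave alone
Things that resemble listed ones, but are neither listed nor needed, are in the scene too. Several things look just like the carton_b: the one meant starts farthest to the robot's right.

How it is judged:
By the outcome, as a careful person would: the job done as asked, in the order asked, and still so for the second after the job is handed in, with the robot touching nothing.
Of carton_a, carton_b, carton_c only 2 to 3 are there at a start; the rules pass over those that are not, and their reading is None.
At some moment in a run one of carton_a, carton_b, carton_c may be knocked a few centimetres aside while the robot is not near it.
Once in a run the grip may slacken for a moment while it holds something.
It also fails if it takes over 210 s, if anything falls off the work surface, if the arm or the gripper's body presses on something with over 40 N, if the wrist force passes 120 N, or if a joint passes its speed limit or range.

## Working session

There is one attempt and no reset: what is moved stays moved. The work goes in short steps, Python scripts to look and compute and a tool call to move; the robot and the scene stay as the last step left them, time stands still between calls to the robot, and variables do not carry over. Pictures are saved under pics/ and viewed, at most 19 in all, crops included, and the job is handed in when it is done.

Besides the shell and the picture viewer there is one more tool, called after ">>>" as name(argument=value, ...) on one line, values as JSON. send_rows: Moves the arm, as the interface text tells. Its arguments: {"type":"object","properties":{"commands":{"type":"array"},"grip":{"type":"number"},"force":{"type":"number"}},"required":["commands"]}

```bash
mkdir -p pics; cat > h.py <<'E'
import numpy as np, cv2
from scipy.spatial.transform import Rotation as R
from station import env, optics
def cam(n):
    s=env.state(); p,d=optics.camera(n); c=optics.get_calibration(n)
    if n=='wrist':
        T=np.eye(4); T[:3,:3]=R.from_euler('xyz',s['tool_rot']).as_matrix(); T[:3,3]=s['tcp_pos']
        M=T@np.array(c['mount']); c['eye']=M[:3,3]; c['rotation']=M[:3,:3]
    return p,d,c
def ray(c,u,v,z):
    d=np.array(c['rotation'])@np.array([(u-c['cx'])/c['fx'],(v-c['cy'])/c['fy'],1]); e=np.array(c['eye'])
    return e+d*(z-e[2])/d[2]
def cloud(c,d):
    v,u=np.mgrid[:480,:640]
    P=np.stack([(u-c['cx'])/c['fx']*d,(v-c['cy'])/c['fy']*d,d],-1)
    return P@np.array(c['rotation']).T+np.array(c['eye'])
def save(p,n): cv2.imwrite('pics/'+n+'.png',p[...,::-1])
E
python3 - <<'E'
from h import *
s=env.state(); print(s)
for n in('top','side'):
    p,d,c=cam(n); save(p,n); print(n,c); np.savez(n,p=p,d=d,e=c['eye'],r=c['rotation'])
E
```

```text
{'clock': 0.0, 'joint_pos': array([ 1.14351658e+00,  5.28465284e-01,  1.43394134e+00,  1.66651268e-05,
        1.18135741e+00, -1.78490155e-01]), 'joint_velocities': array([-0.00038005, -0.0018522 ,  0.00165847,  0.00068658,  0.00202089,
       -0.00158555]), 'tau': array([ 2.23097079e-03, -4.42352271e+01, -1.78025222e+01, -7.86775360e-06,
        8.38380220e-03, -2.90788705e-06]), 'tcp_pos': array([0.15370891, 0.60543883, 0.40372132]), 'tool_rot': array([-3.13945851e+00, -4.00672670e-04,  2.89279629e+00]), 'force': array([-0.34003952,  1.15226023, -0.83636166]), 'torque': array([-0.0010381 ,  0.07032884,  0.04560984]), 'finger_force': 0.0, 'grip_width': 0.08530022630583932}
top {'fx': 614.1808018676279, 'fy': 614.1808018676279, 'cx': 318.12013592639437, 'cy': 239.1997894481802, 'eye': array([0.35227468, 0.0410804 , 1.50945234]), 'rotation': array([-3.00402652,  0.00380485, -1.58089594])}
side {'fx': 514.5167282256492, 'fy': 514.5167282256492, 'cx': 316.9714855043874, 'cy': 235.2174996055186, 'eye': array([-0.24893403, -0.71796967,  0.92577325]), 'rotation': array([-2.19305186, -0.00805297, -0.80570183])}
```

```bash
sed -i "s/    return p,d,c/    if n!='wrist': c['rotation']=R.from_euler('xyz',c['rotation']).as_matrix()\n    return p,d,c/" h.py; cat h.py | sed -n 4,12p
```

```text
def cam(n):
    s=env.state(); p,d=optics.camera(n); c=optics.get_calibration(n)
    if n=='wrist':
        T=np.eye(4); T[:3,:3]=R.from_euler('xyz',s['tool_rot']).as_matrix(); T[:3,3]=s['tcp_pos']
        M=T@np.array(c['mount']); c['eye']=M[:3,3]; c['rotation']=M[:3,:3]
    if n!='wrist': c['rotation']=R.from_euler('xyz',c['rotation']).as_matrix()
    return p,d,c
def ray(c,u,v,z):
    d=np.array(c['rotation'])@np.array([(u-c['cx'])/c['fx'],(v-c['cy'])/c['fy'],1]); e=np.array(c['eye'])
```

View pics/top.png

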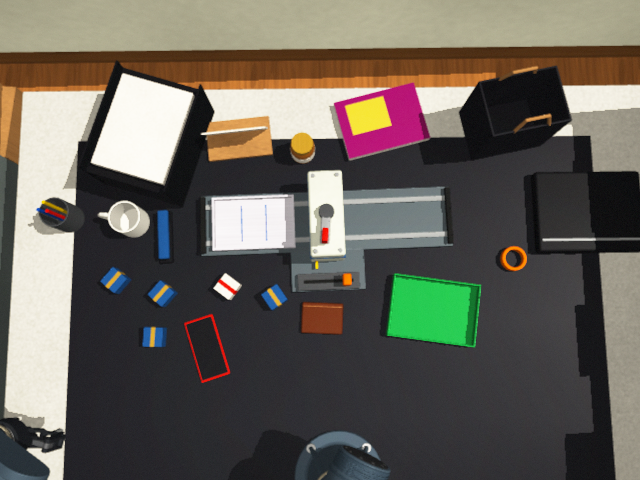

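View pics/side.png

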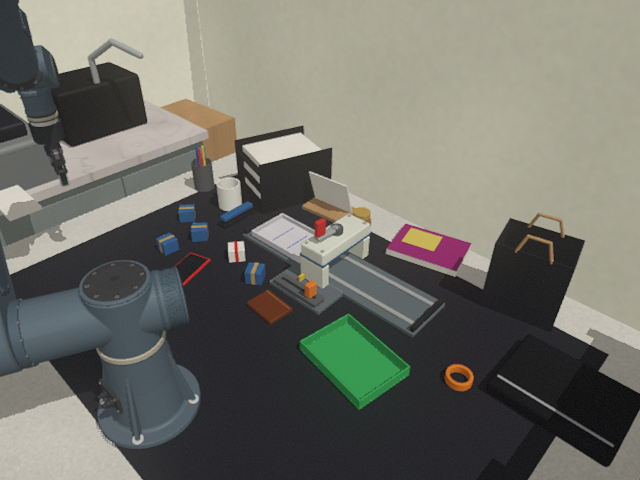

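Top view: blue and gold look-alikes are at (115,280), (161,294), (153,337) and (274,297). The robot's right is image right, so carton_b is the one at (274,297). carton_c is at (227,287) and I see no brown box with a white band, only the wallet at (322,318). The bed is at (252,222) with three bays, the crank handle at (325,236), the slider at (348,280), the marker at (317,265) and the tray at (434,310).

```bash
cat >> h.py <<'E'
def blobs(p,lo,hi,roi,amin=8):
    h=cv2.cvtColor(p,cv2.COLOR_RGB2HSV); m=cv2.inRange(h,lo,hi); k=np.zeros_like(m); x0,y0,x1,y1=roi; k[y0:y1,x0:x1]=m[y0:y1,x0:x1]
    cs,_=cv2.findContours(k,cv2.RETR_EXTERNAL,cv2.CHAIN_APPROX_NONE)
    return [cv2.minAreaRect(q) for q in sorted(cs,key=cv2.contourArea,reverse=True) if cv2.contourArea(q)>=amin]
def yawof(c,r,z):
    b=[ray(c,*q,z)[:2] for q in cv2.boxPoints(r)]; a=b[1]-b[0]; e=b[2]-b[1]
    return np.degrees(np.arctan2(a[1],a[0])),np.linalg.norm(a),np.linalg.norm(e)
E
python3 - <<'E'
from h import *
np.set_printoptions(precision=4,suppress=True)
p,d,c=cam('top'); W=cloud(c,d)
def rep(n,lo,hi,roi,z,k=1):
    for r in blobs(p,lo,hi,roi)[:k]:
        u,v=map(int,r[0]); print(n,np.round(r[0],1),ray(c,*r[0],z),np.round(yawof(c,r,z),3),'depthz',W[v,u])
rep('b',(90,80,40),(130,255,255),(255,275,295,320),.04,2)
rep('b gold',(12,60,80),(35,255,255),(255,275,295,320),.04)
rep('c',(0,0,120),(180,90,255),(205,265,250,310),.04,2)
rep('cred',(0,120,80),(8,255,255),(205,265,250,310),.04)
rep('tray',(50,100,50),(75,255,255),(370,260,500,360),.03)
rep('press',(5,150,120),(18,255,255),(300,268,370,296),.066)
rep('marker',(22,120,100),(35,255,255),(300,255,335,275),.025,2)
rep('handle',(0,150,100),(6,255,255),(305,220,345,250),.191,2)
rep('bridge',(0,0,180),(180,60,255),(303,165,347,262),.125)
rep('bedwhite',(100,0,130),(140,80,255),(205,190,300,255),.021)
h=cv2.cvtColor(p,cv2.COLOR_RGB2HSV)
m=((W[...,2]>.026)&(W[...,2]<.046)).astype('uint8')*255; 
k=np.zeros_like(m);k[185:260,200:302]=m[185:260,200:302]
cs,_=cv2.findContours(k,0,2); r=cv2.minAreaRect(max(cs,key=cv2.contourArea)); print('bedrim',r,ray(c,*r[0],.034),yawof(c,r,.034))
for q in [(203,197),(449,189),(451,245),(204,254)]: print(q,ray(c,*q,.012),W[q[1],q[0]])
print(h[222,225],h[265,317],W[338:341:2,318:330:4])
# anything else with height ~.04 on desk
m=((W[...,2]>.03)&(W[...,2]<.05)&(W[...,0]>.2)).astype('uint8')*255
cs,_=cv2.findContours(m,0,2)
for q in cs:
    if cv2.contourArea(q)>60:r=cv2.minAreaRect(q);print(np.round(r[0]),np.round(r[1]),ray(c,*r[0],.04)[:2])
b=cv2.resize(p[255:330,190:380],None,fx=4,fy=4,interpolation=2); save(b,'crop1')
E
```

```text
b [279.1 293.1] [0.4268 0.1391 0.04  ] [-56.746   0.018   0.05 ] depthz [0.4272 0.1395 0.0378]
b [268.6 300.6] [0.4093 0.1641 0.04  ] [-55.921   0.018   0.05 ] depthz [0.4108 0.1656 0.0391]
b gold [273.7 296.8] [0.4181 0.1519 0.04  ] [-56.746   0.01    0.05 ] depthz [0.4202 0.1538 0.0375]
c [230.8 281.6] [0.4555 0.2548 0.04  ] [-37.665   0.02    0.051] depthz [0.4568 0.2563 0.0417]
c [223.5 291.2] [0.4327 0.272  0.04  ] [-36.637   0.018   0.052] depthz [0.4329 0.2721 0.0465]
cred [226.9 286.4] [0.4441 0.2639 0.04  ] [-34.942   0.01    0.054] depthz [0.4449 0.2656 0.0429]
tray [433.9 309.7] [ 0.3839 -0.2305  0.03  ] [-9.092  0.153  0.219] depthz [ 0.3862 -0.2331  0.0049]
press [347. 279.] [ 0.457  -0.0224  0.066 ] [-90.597   0.019   0.028] depthz [ 0.4569 -0.0224  0.0667]
marker [316.5 264.5] [0.4959 0.0492 0.025 ] [-90.601   0.007   0.017] depthz [0.4968 0.0504 0.0285]
handle [324.5 235. ] [0.5439 0.0303 0.191 ] [-90.613   0.011   0.031] depthz [0.5435 0.0314 0.1938]
bridge [327.9 213. ] [0.6043 0.0214 0.125 ] [-88.285   0.086   0.198] depthz [0.6021 0.0238 0.1496]
bedwhite [241. 223
[... 508 characters left out ...]
.3252 0.012 ] [0.5254 0.3244 0.0163]
[  0   2 248] [ 26 235 242] [[[ 0.3193  0.0474  0.004 ]
  [ 0.3193  0.0378  0.0062]
  [ 0.3191  0.0281  0.0053]]

 [[ 0.3146  0.0475  0.0069]
  [ 0.3144  0.0378  0.0009]
  [ 0.3142  0.0281 -0.0002]]]
[154. 336.] [19. 21.] [0.3275 0.4364]
[274. 297.] [20. 19.] [0.4176 0.1508]
[161. 293.] [20. 20.] [0.429  0.4201]
[227. 286.] [20. 19.] [0.4444 0.2639]
[114. 280.] [20. 20.] [0.4623 0.5342]
[250. 248.] [ 3. 75.] [0.5363 0.2079]
[164. 234.] [49. 11.] [0.5712 0.4187]
[253. 222.] [53. 82.] [0.5993 0.2014]
[586. 212.] [ 80. 105.] [ 0.6155 -0.6072]
[191. 170.] [ 3. 74.] [0.7312 0.3557]
[496. 143.] [91. 41.] [ 0.7907 -0.397 ]
[512. 108.] [24. 49.] [ 0.8792 -0.4414]
```

View pics/crop1.png

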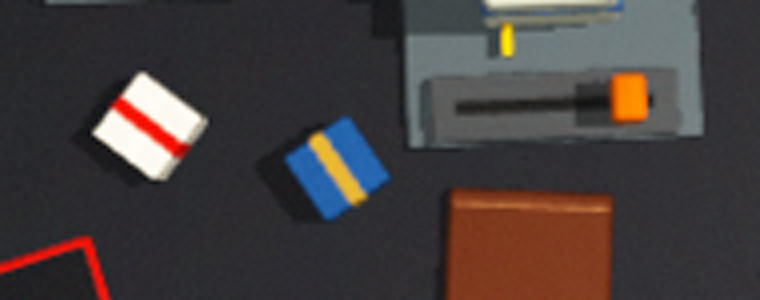

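Crop: carton_c (white with a red band, crop (150,125)) and carton_b (blue with a gold band, crop (337,167)) are confirmed. The slider grip is at crop (628,97) and the marker at (506,40). There is no carton_a. Now I'll plan the moves.

```bash
cat >> h.py <<'E'
def go(x,y,z,yawdeg,tag=''):
    s=env.state(); Rm=R.from_euler('xyz',s['tool_rot']); T=R.from_euler('xyz',[np.pi,0,np.radians(yawdeg)])
    dv=np.array([x,y,z])-s['tcp_pos']
    print(tag,'turn/0.5',np.round((Rm.inv()*T).as_rotvec()/.5,3),'| shift/.25 after turn',np.round(T.inv().apply(dv)/.25,3),'| before turn',np.round(Rm.inv().apply(dv)/.25,3))
MO=np.array([.6046,.0229]); MY=.026
def mach(x,y): c,s=np.cos(MY),np.sin(MY); return MO+np.array([c*x-s*y,s*x+c*y])
E
python3 - <<'E'
from h import *
go(.418,.152,.30,123.3)
E
```

```text
turn/0.5 [-3.000e-03  1.000e-03  1.482e+00] | shift/.25 after turn [-2.097 -0.113  0.416] | before turn [-1.471 -1.497  0.418]
```

>>> send_rows(commands=[[[0,0,0.04,0,0,0.296],[0,0,0.04,0,0,0.296],[0,0,0.04,0,0,0.296],[0,0,0.04,0,0,0.296],[0,0,0.04,0,0,0.296],[-0.19,-0.01,0.03,0,0,0],[-0.19,-0.01,0.03,0,0,0],[-0.19,-0.01,0.03,0,0,0],[-0.19,-0.01,0.03,0,0,0],[-0.19,-0.01,0.03,0,0,0],[-0.19,-0.01,0.03,0,0,0],[-0.19,-0.01,0.03,0,0,0]]], grip=1, force=40)

```text
clock: 1.65
tcp_pos: [0.3227, 0.3171, 0.302]
tool_rot: [3.141, 0.0, 2.153]
force: [1.0, 0.2, 0.7]
grip_width: 0.0851
finger_force: 0.0
```

>>> send_rows(commands=[[[-0.19,-0.01,0,0,0,0],[-0.19,-0.01,0,0,0,0],[-0.19,-0.01,0,0,0,0],[-0.19,-0.01,0,0,0,0],[0,0,0,0,0,0],[0,0,0,0,0,0]]])

```text
clock: 2.4
tcp_pos: [0.4177, 0.1542, 0.3021]
tool_rot: [-3.141, -0.001, 2.152]
force: [-0.2, 0.5, -0.2]
grip_width: 0.0855
finger_force: 0.0
```

```bash
python3 - <<'E'
from h import *
np.set_printoptions(precision=4,suppress=True)
go(.418,.152,.30,123.3); print(env.state()['clock'])
p,d,c=cam('wrist'); save(p,'w1')
W=cloud(c,d)
for lo,hi in (((12,90,110),(35,255,255)),((95,90,50),(130,255,255))):
  for r in blobs(p,lo,hi,(0,0,640,480),100)[:4]: print(np.round(r[0]),np.round(r[1]),ray(c,*r[0],.04),yawof(c,r,.04),W[int(min(r[0][1],479)),int(min(r[0][0],639))])
E
```

```text
turn/0.5 [-0.002 -0.002  0.   ] | shift/.25 after turn [-0.008 -0.004  0.008] | before turn [-0.008 -0.004  0.008]
2.4
[308. 251.] [17. 81.] [0.4175 0.1489 0.04  ] (np.float64(34.12763768412037), np.float64(0.04607541388707336), np.float64(0.010401220837336602)) [0.4171 0.149  0.0395]
[320. 411.] [34. 22.] [0.4856 0.0595 0.04  ] (np.float64(100.74038306212204), np.float64(0.016823055108346918), np.float64(0.02353337428253393)) [0.4923 0.049  0.0249]
[206. 327.] [ 3. 63.] [0.393  0.0734 0.04  ] (np.float64(87.05489853553014), np.float64(0.04341115903291827), np.float64(0.001759337340499772)) [0.3955 0.0563 0.0134]
[307. 219.] [46. 81.] [0.4066 0.1646 0.04  ] (np.float64(34.16031254968894), np.float64(0.044381872415711204), np.float64(0.02701319267630701)) [0.4062 0.1646 0.0391]
[308. 273.] [27. 78.] [0.4252 0.1377 0.04  ] (np.float64(34.29209527299877), np.float64(0.04502562605835064), np.float64(0.016850135727516764)) [0.425  0.1378 0.0394]
[550. 355.] [117.   3.] [0.5822 0.1737 0.04  ] (np.float64(102.5468773717716), np.float64(0.0017421777301872446), np.float64(0.08314125772719973)) [0.5989 0.1697 0.0215]
[601. 278.] [92.  3.] [0.57   0.2288 0.04  ] (np.float64(100.64083642552394), np.float64(0.0016294353024930953), np.float64(0.06126366235608076)) [0.5854 0.2296 0.0218]
```

View pics/w1.png

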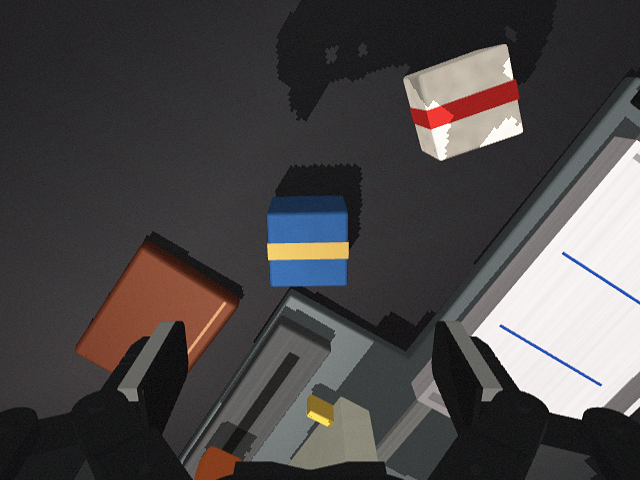

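Wrist view: carton_b is at (308,251), centred at about (0.418, 0.150), with clear space for the fingers. I'll descend on it.

>>> send_rows(commands=[[[-0.014,-0.009,0.1,0,0,-0.02],[0,0,0.12,0,0,0],[0,0,0.12,0,0,0],[0,0,0.08,0,0,0],[0,0,0.05,0,0,0],[0,0,0,0,0,0]]])

```text
clock: 3.2
tcp_pos: [0.4176, 0.1507, 0.1842]
tool_rot: [-3.14, -0.001, 2.164]
force: [-1.0, -0.1, -0.8]
grip_width: 0.0856
finger_force: 0.0
```

>>> send_rows(commands=[[[0,0,0,0,0,0],[0,0,0,0,0,0],[0,0,0,0,0,0],[0,0,0,0,0,0],[0,0,0,0,0,0],[0,0,0,0,0,0],[0,0,-0.1,0,0,0],[0,0,-0.12,0,0,0],[0,0,-0.1,0,0,0],[0,0,0,0,0,0]]], grip=-1)

```text
clock: 4.45
tcp_pos: [0.4185, 0.15, 0.2663]
tool_rot: [3.138, 0.002, 2.163]
force: [0.1, 0.6, -0.2]
grip_width: 0.0449
finger_force: 41.3
```

```bash
python3 - <<'E'
from h import *
b=mach(-.004,.24); print(b, mach(-.004,.18))
b=mach(0,.24)
go(b[0],b[1],.27,91.5)
E
```

```text
[0.59436205 0.2627149 ] [0.59592188 0.20273518]
 turn/0.5 [0.009 0.002 1.131] | shift/.25 after turn [ 0.432  0.731 -0.015] | before turn [-0.027  0.849 -0.011]
```

>>> send_rows(commands=[[[0,0,0,0,0,0.283],[0,0,0,0,0,0.283],[0,0,0,0,0,0.283],[0,0,0,0,0,0.283],[0.086,0.146,0,0,0,0],[0.086,0.146,0,0,0,0],[0.086,0.146,0,0,0,0],[0.086,0.146,0,0,0,0],[0.086,0.146,0,0,0,0],[0,0,0,0,0,0],[0,0,0,0,0,0]]])

```text
clock: 5.82
tcp_pos: [0.5966, 0.2618, 0.263]
tool_rot: [-3.137, 0.001, 1.597]
force: [-0.5, -0.5, -2.3]
grip_width: 0.0451
finger_force: 41.3
```

```bash
python3 - <<'E'
from h import *
np.set_printoptions(precision=4,suppress=True)
b=mach(0,.24)
go(b[0],b[1],.2075,91.5)
s=env.state(); print(s['grip_width'],s['clock'])
p,d,c=cam('wrist'); save(p,'w2'); W=cloud(c,d)
m=W[...,2]
for r in blobs(p,(105,120,60),(130,255,255),(0,0,640,480),20)[:6]: print(np.round(r[0]),np.round(r[1]),ray(c,*r[0],.021),yawof(c,r,.021))
E
```

```text
turn/0.5 [-0.009  0.002 -0.   ] | shift/.25 after turn [0.004 0.007 0.222] | before turn [0.004 0.008 0.222]
0.04511276398135351 5.825
[309. 308.] [ 97. 150.] [0.5945 0.2303 0.021 ] (np.float64(1.9856498790080284), np.float64(0.0788725527903868), np.float64(0.059560490036303815))
[310. 405.] [ 41. 140.] [0.5968 0.1652 0.021 ] (np.float64(2.359091011700278), np.float64(0.08191765442750815), np.float64(0.029511801703586475))
```

View pics/w2.png

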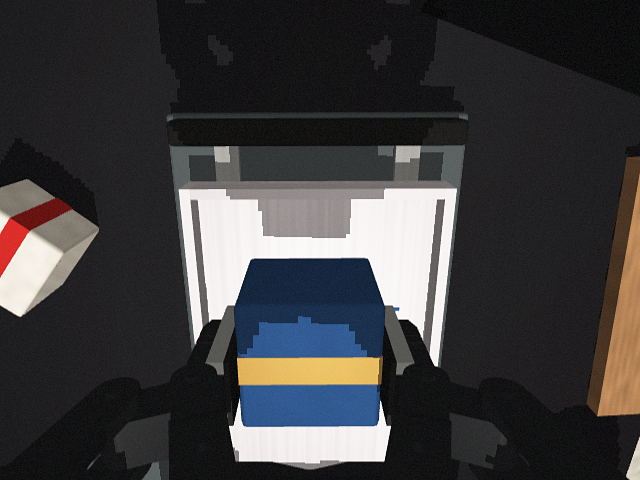

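The wrist picture shows the box centred over the +y bay at (310,390). I'll lower and release it.

>>> send_rows(commands=[[[0.004,0.006,0.06,0,0,0],[0,0,0.06,0,0,0],[0,0,0.06,0,0,0],[0,0,0.042,0,0,0],[0,0,0,0,0,0],[0,0,0,0,0,0]]])

```text
clock: 6.62
tcp_pos: [0.5994, 0.2633, 0.2093]
tool_rot: [3.141, -0.0, 1.597]
force: [0.3, 0.0, -0.2]
grip_width: 0.0455
finger_force: 41.3
```

>>> send_rows(commands=[[[0,0,0,0,0,0],[0,0,0,0,0,0],[0,0,0,0,0,0],[0,0,0,0,0,0],[0,0,-0.08,0,0,0],[0,0,-0.12,0,0,0],[0,0,-0.12,0,0,0],[0,0,-0.08,0,0,0]]], grip=0.55)

```text
clock: 7.62
tcp_pos: [0.5996, 0.2634, 0.3125]
tool_rot: [3.138, -0.001, 1.597]
force: [-0.1, 0.7, 0.7]
grip_width: 0.066
finger_force: 0.0
```

```bash
python3 - <<'E'
from h import *
np.set_printoptions(precision=4,suppress=True)
p,d,c=cam('top')
for r in blobs(p,(90,0,120),(180,90,255),(180,265,260,320),30)[:2]+blobs(p,(0,0,120),(180,90,255),(180,265,260,320),30)[:2]+blobs(p,(0,120,80),(8,255,255),(195,265,260,310))[:1]: print(r[0],ray(c,*r[0],.04),yawof(c,r,.04))
for r in blobs(p,(95,120,60),(130,255,255),(200,190,300,255),30)[:3]: print('b',r[0],ray(c,*r[0],.061),yawof(c,r,.061))
go(.444,.2637,.29,53.4)
save(cv2.resize(p[180:320,180:380],None,fx=3,fy=3),'t2')
E
```

```text
b (235.4423065185547, 221.2115478515625) [0.5984 0.2419 0.061 ] (np.float64(-79.09576982539342), np.float64(0.008438842146357598), np.float64(0.04723023170292895))
 turn/0.5 [ 0.014 -0.009  1.33 ] | shift/.25 after turn [-0.373 -0.502  0.1  ] | before turn [ 0.017 -0.626  0.095]
```

>>> send_rows(commands=[[[0,0,0,0,0,0.266],[0,0,0,0,0,0.266],[0,0,0,0,0,0.266],[0,0,0,0,0,0.266],[0,0,0,0,0,0.266],[-0.093,-0.125,0.01,0,0,0],[-0.093,-0.125,0.01,0,0,0],[-0.093,-0.125,0.01,0,0,0],[-0.093,-0.125,0.01,0,0,0],[0,0,0,0,0,0],[0,0,0,0,0,0]]], grip=1)

```text
clock: 9.05
tcp_pos: [0.4444, 0.2634, 0.3]
tool_rot: [3.14, -0.002, 0.932]
force: [1.0, 1.0, -0.3]
grip_width: 0.0852
finger_force: 0.0
```

```bash
python3 - <<'E'
from h import *
np.set_printoptions(precision=4,suppress=True)
p,d,c=cam('wrist'); W=cloud(c,d); save(p,'w3')
m=((W[...,2]>.034)&(W[...,2]<.046)).astype('uint8')*255
m[380:]=0
cs,_=cv2.findContours(m,0,2)
for q in cs:
    if cv2.contourArea(q)>1500: r=cv2.minAreaRect(q); print('h',np.round(r[0]),r[1],ray(c,*r[0],.04),yawof(c,r,.04))
for r in blobs(p,(0,120,60),(8,255,255),(0,0,640,400),200)[:2]: print('red',r[0],ray(c,*r[0],.04),yawof(c,r,.04))
go(.444,.2637,.185,53.4)
p,d,c=cam('top'); save(cv2.resize(p[170:350,130:380],None,fx=3,fy=3),'t3')
E
```

```text
h [311. 242.] (80.0, 82.0) [0.4453 0.2636 0.04  ] (np.float64(-36.69380102162076), np.float64(0.04470712374978764), np.float64(0.04783239713556443))
h [91. 34.] (68.0, 106.0) [0.4237 0.4126 0.04  ] (np.float64(-36.64585346677086), np.float64(0.04996576169059778), np.float64(0.03016772538954135))
red (90.33882141113281, 286.3768310546875) [0.3259 0.3184 0.04  ] (np.float64(14.763639023861588), np.float64(0.13157899390297723), np.float64(0.062369100588755555))
red (311.0, 236.0) [0.4474 0.2665 0.04  ] (np.float64(-36.69027337370321), np.float64(0.009717085674900325), np.float64(0.055659208705009254))
 turn/0.5 [ 0.004 -0.005 -0.001] | shift/.25 after turn [-0.001 -0.004  0.46 ] | before turn [-0.002 -0.005  0.46 ]
```

View pics/w3.png

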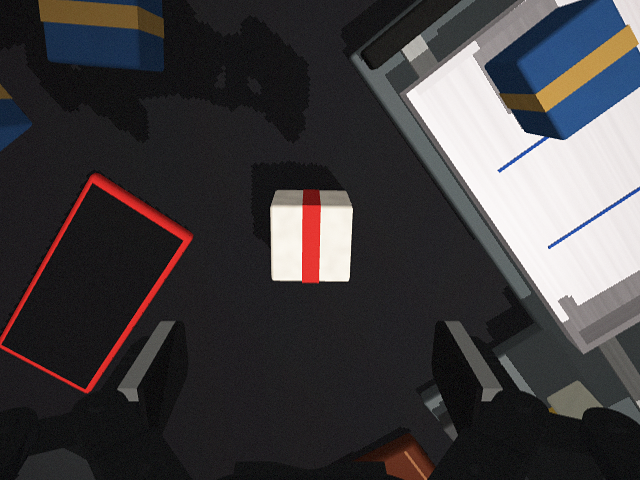

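carton_c is at (311,242), directly under the gripper. carton_b stands upright in the outer bay at (570,70). I'll descend and grip carton_c.

>>> send_rows(commands=[[[0,0,0.1,0,0,0],[0,0,0.12,0,0,0],[0,0,0.12,0,0,0],[0,0,0.08,0,0,0],[0,0,0.04,0,0,0],[0,0,0,0,0,0]]])

```text
clock: 9.9
tcp_pos: [0.4441, 0.263, 0.1837]
tool_rot: [-3.141, 0.0, 0.931]
force: [0.5, -0.0, 0.4]
grip_width: 0.0852
finger_force: 0.0
```

>>> send_rows(commands=[[[0,0,0,0,0,0],[0,0,0,0,0,0],[0,0,0,0,0,0],[0,0,0,0,0,0],[0,0,0,0,0,0],[0,0,0,0,0,0],[0,0,-0.1,0,0,0],[0,0,-0.14,0,0,0],[0,0,-0.12,0,0,0],[0,0,0,0,0,0]]], grip=-1)

```text
clock: 11.15
tcp_pos: [0.444, 0.2634, 0.2762]
tool_rot: [3.139, -0.004, 0.932]
force: [0.3, -0.1, -1.0]
grip_width: 0.0452
finger_force: 41.4
```

```bash
python3 - <<'E'
from h import *
b=mach(0,.18); go(b[0],b[1],.27,91.5)
E
```

```text
turn/0.5 [ 0.008 -0.006 -1.33 ] | shift/.25 after turn [-0.258  0.617  0.025] | before turn [0.177 0.645 0.027]
```

>>> send_rows(commands=[[[0,0,0,0,0,-0.266],[0,0,0,0,0,-0.266],[0,0,0,0,0,-0.266],[0,0,0,0,0,-0.266],[0,0,0,0,0,-0.266],[-0.064,0.154,0,0,0,0],[-0.064,0.154,0,0,0,0],[-0.064,0.154,0,0,0,0],[-0.066,0.155,0,0,0,0],[0,0,0,0,0,0],[0,0,0,0,0,0]]])

```text
clock: 12.52
tcp_pos: [0.5982, 0.2025, 0.2726]
tool_rot: [-3.137, 0.0, 1.596]
force: [-0.8, -0.4, -0.2]
grip_width: 0.0452
finger_force: 41.4
```

```bash
python3 - <<'E'
from h import *
np.set_printoptions(precision=4,suppress=True)
b=mach(0,.18); go(b[0],b[1],.207,91.5); print(env.state()['grip_width'])
p,d,c=cam('wrist'); save(p,'w4'); W=cloud(c,d)
for r in blobs(p,(105,120,60),(130,255,255),(0,0,640,480),100)[:3]: print(np.round(r[0]),np.round(r[1]),ray(c,*r[0],.061),yawof(c,r,.061))
E
```

```text
turn/0.5 [-0.008  0.001 -0.001] | shift/.25 after turn [0.001 0.007 0.262] | before turn [0.001 0.008 0.262]
0.04524269673831618
[319. 112.] [ 46. 113.] [0.5977 0.2762 0.061 ] (np.float64(2.1398753956768397), np.float64(0.04466779033452253), np.float64(0.017645872484652193))
[316. 180.] [171.  41.] [0.5976 0.2482 0.061 ] (np.float64(88.03290391350738), np.float64(0.017598798486316996), np.float64(0.0711635223691417))
```

View pics/w4.png

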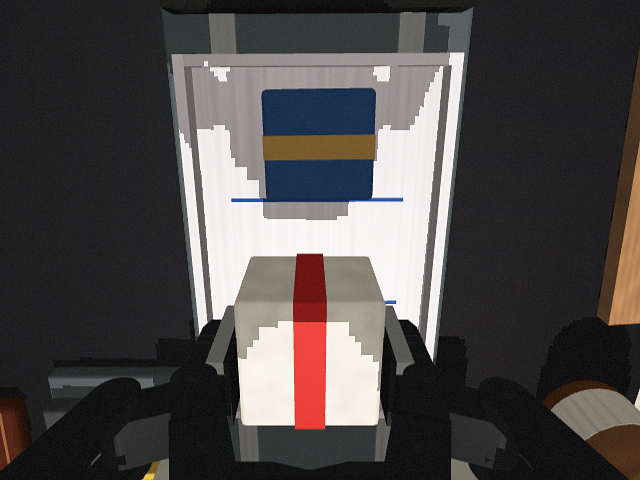

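carton_b stands in the outer bay at (318,145). carton_c is in the gripper over the middle bay, so I'll lower it.

>>> send_rows(commands=[[[0.001,0.007,0.07,0,0,0],[0,0,0.07,0,0,0],[0,0,0.07,0,0,0],[0,0,0.042,0,0,0],[0,0,0,0,0,0],[0,0,0,0,0,0]]])

```text
clock: 13.32
tcp_pos: [0.6014, 0.203, 0.2115]
tool_rot: [3.141, -0.0, 1.597]
force: [1.1, 0.5, -1.3]
grip_width: 0.0453
finger_force: 41.4
```

>>> send_rows(commands=[[[0,0,0,0,0,0],[0,0,0,0,0,0],[0,0,0,0,0,0],[0,0,0,0,0,0],[0,0,-0.08,0,0,0],[0,0,-0.14,0,0,0],[0,0,-0.14,0,0,0],[0,0,-0.08,0,0,0]]], grip=0.55)

```text
clock: 14.32
tcp_pos: [0.6015, 0.2031, 0.3249]
tool_rot: [3.137, -0.001, 1.597]
force: [-0.3, 0.1, 0.7]
grip_width: 0.0657
finger_force: 0.0
```

```bash
python3 - <<'E'
from h import *
go(.40,-.01,.32,181.5)
E
```

```text
turn/0.5 [ 0.008  0.006 -3.142] | shift/.25 after turn [ 0.828 -0.831  0.02 ] | before turn [-0.831 -0.828  0.015]
```

>>> send_rows(commands=[[[0,-0.16,0,0,0,0],[0,-0.165,0,0,0,-0.286],[-0.07,-0.17,0,0,0,-0.286],[0,0,0,0,0,-0.286],[0,0,0,0,0,-0.286],[0,0,0,0,0,-0.286],[0,0,0,0,0,-0.286],[0,0,0,0,0,-0.286],[0,0,0,0,0,-0.286],[0,0,0,0,0,-0.286],[0,0,0,0,0,-0.286],[0,0,0,0,0,-0.286]]])

```text
clock: 15.82
tcp_pos: [0.481, 0.1765, 0.3226]
tool_rot: [3.141, 0.002, -3.109]
force: [-0.2, -0.1, 0.1]
grip_width: 0.0668
finger_force: 0.0
```

```bash
python3 - <<'E'
from h import *
go(.43,0.01,.28,181.5)
E
```

```text
turn/0.5 [0.    0.004 0.014] | shift/.25 after turn [ 0.221 -0.66   0.171] | before turn [ 0.226 -0.659  0.17 ]
```

>>> send_rows(commands=[[[0.11,-0.08,0,0,0,0.014],[0.11,-0.1,0,0,0,0],[0,-0.16,0.05,0,0,0],[0,-0.16,0.06,0,0,0],[0,-0.16,0.06,0,0,0],[0,0,0,0,0,0],[0,0,0,0,0,0]]])

```text
clock: 16.7
tcp_pos: [0.4297, 0.0102, 0.2795]
tool_rot: [-3.142, 0.001, -3.121]
force: [0.1, 1.1, 0.2]
grip_width: 0.0664
finger_force: 0.0
```

```bash
python3 - <<'E'
from h import *
np.set_printoptions(precision=4,suppress=True)
print(env.state()['tcp_pos'])
p,d,c=cam('wrist'); save(p,'w5'); W=cloud(c,d)
for n,lo,hi in (('or',(3,150,100),(17,255,255)),('yel',(22,120,80),(35,255,255))):
  for r in blobs(p,lo,hi,(0,0,640,480),80)[:3]:
    q=W[int(r[0][1]),int(r[0][0])]; print(n,np.round(r[0]),np.round(r[1]),q,ray(c,*r[0],.066 if n=='or' else .03),yawof(c,r,.03))
for n,lo,hi,z in (('or',(3,150,100),(17,255,255),.066),('yel',(22,120,80),(35,255,255),.03)):
  m=cv2.inRange(cv2.cvtColor(p,cv2.COLOR_RGB2HSV),lo,hi)>0
  m&=(abs(W[...,2]-z)<.004)&(W[...,0]>.43)&(W[...,0]<.52); P=W[m]; print(n,m.sum(),P.min(0),P.max(0),P.mean(0))
print(mach(0,0),'edges base')
E
```

```text
[0.4297 0.0102 0.2795]
or [361. 127.] [193. 143.] [0.3445 0.0077 0.2483] [0.3598 0.029  0.066 ] (np.float64(174.9724107696752), np.float64(0.06817329134157271), np.float64(0.09028152102720831))
or [240. 312.] [77. 49.] [ 0.4466 -0.0234  0.0654] [ 0.4466 -0.023   0.066 ] (np.float64(91.10883162997742), np.float64(0.02699223860399366), np.float64(0.049441716885562446))
yel [234. 328.] [42. 31.] [ 0.4548 -0.027   0.0654] [ 0.4768 -0.0334  0.03  ] (np.float64(95.66591300362403), np.float64(0.01760077069308041), np.float64(0.02755930374207841))
yel [368. 349.] [42. 13.] [0.4893 0.0443 0.0302] [0.4894 0.0447 0.03  ] (np.float64(91.1050966831037), np.float64(0.0074962726896739855), np.float64(0.02872324329916271))
or 495 [ 0.4414 -0.0355  0.062 ] [ 0.4689 -0.0149  0.0665] [ 0.451  -0.0204  0.0641]
yel 119 [0.4844 0.0429 0.0261] [0.5042 0.0493 0.0308] [0.4932 0.046  0.0288]
[0.6046 0.0229] edges base
```

View pics/w5.png

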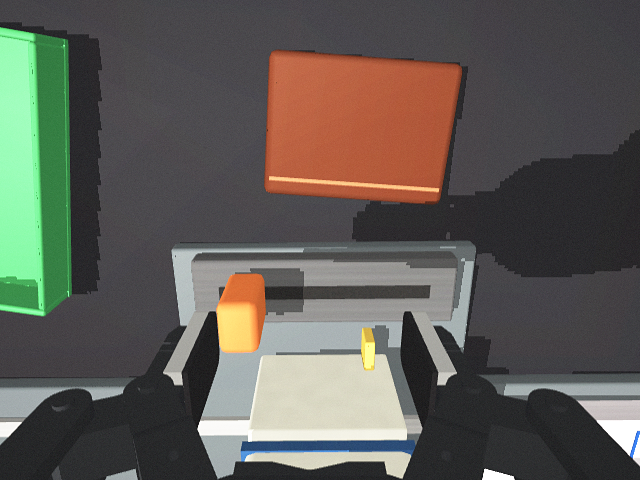

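Wrist view: the slider grip top is at (240,333), the marker at (368,345) and the bridge at the bottom. From both cameras, the slider has to travel 70.4 mm. I'll grip it on the robot's side, clear of the bridge.

>>> send_rows(commands=[[[-0.036,-0.068,0,0,0,0],[-0.036,-0.068,0.04,0,0,0],[0,0,0.08,0,0,0],[0,0,0.08,0,0,0],[0,0,0.05,0,0,0],[0,0,0.024,0,0,0],[0,0,0,0,0,0],[0,0,0,0,0,0]]])

```text
clock: 17.75
tcp_pos: [0.4485, -0.0235, 0.2106]
tool_rot: [-3.141, 0.001, -3.12]
force: [-0.2, 0.8, 0.6]
grip_width: 0.0659
finger_force: 0.0
```

>>> send_rows(commands=[[[0,0,0,0,0,0],[0,0,0,0,0,0],[0,0,0,0,0,0],[0,0,0,0,0,0],[0,0,0,0,0,0],[0,0,0,0,0,0],[0,0,0,0,0,0],[0,0,0,0,0,0]]], grip=-1, force=30)

```text
clock: 18.75
tcp_pos: [0.4484, -0.0235, 0.2106]
tool_rot: [-3.141, 0.001, -3.12]
force: [-1.0, 0.1, 5.5]
grip_width: 0.0193
finger_force: 31.7
```

>>> send_rows(commands=[[[0,0.03,0,0,0,0],[0,0.05,0,0,0,0],[0,0.05,0,0,0,0],[0,0.05,0,0,0,0],[0,0.05,0,0,0,0],[0,0.052,0,0,0,0],[0,0,0,0,0,0],[0,0,0,0,0,0]]])

```text
clock: 19.75
tcp_pos: [0.4464, 0.0475, 0.2106]
tool_rot: [3.141, -0.0, -3.12]
force: [-1.7, 1.3, 7.0]
grip_width: 0.0195
finger_force: 32.0
```

>>> send_rows(commands=[[[0,0,0,0,0,0],[0,0,0,0,0,0],[0,0,0,0,0,0],[0.06,0,-0.08,0,0,0],[0.06,0,-0.1,0,0,0],[0,0,-0.1,0,0,0],[0,0,0,0,0,0],[0,0,0,0,0,0]]], grip=0.3)

```text
clock: 20.75
tcp_pos: [0.4168, 0.0463, 0.2799]
tool_rot: [3.142, -0.0, -3.121]
force: [-0.5, 0.4, 0.4]
grip_width: 0.0558
finger_force: 0.0
```

```bash
python3 - <<'E'
from h import *
np.set_printoptions(precision=4,suppress=True)
for n in ('wrist','top'):
  p,d,c=cam(n); save(p,'w6'+n); W=cloud(c,d)
  for k,lo,hi,z in (('or',(3,150,100),(17,255,255),.066),('yel',(20,120,80),(35,255,255),.03)):
    m=cv2.inRange(cv2.cvtColor(p,cv2.COLOR_RGB2HSV),lo,hi)>0
    m&=(abs(W[...,2]-z)<.004)&(W[...,0]>.43)&(W[...,0]<.52)&(abs(W[...,1])<.12); P=W[m]; v,u=np.nonzero(m)
    if len(P): print(n,k,m.sum(),P.min(0),P.max(0),P.mean(0),'px',u.min(),u.max(),v.min(),v.max())
p=cv2.imread('pics/w6wrist.png')[150:450]; cv2.imwrite('pics/w6c.png',p)
a=mach(-.06,0); print(a); go(a[0],a[1],.36,181.5)
E
```

```text
wrist or 183 [0.4392 0.0374 0.062 ] [0.4651 0.0568 0.0659] [0.4458 0.0513 0.0634] px 292 330 320 368
wrist yel 20 [0.5005 0.0439 0.0291] [0.504  0.0488 0.0307] [0.5026 0.0471 0.0297] px 304 312 382 386
top yel 10 [0.4896 0.0479 0.0274] [0.504  0.0504 0.0334] [0.4966 0.0489 0.0303] px 316 317 261 267
[0.5446 0.0213]
 turn/0.5 [ 0.001 -0.003 -0.01 ] | shift/.25 after turn [-0.509 -0.113 -0.322] | before turn [-0.509 -0.111 -0.323]
```

View pics/w6c.png

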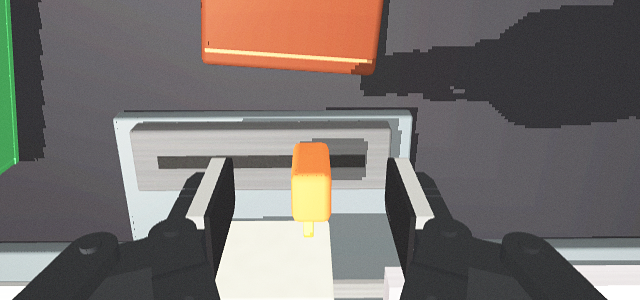

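Crop: the slider (311,180) stands in line with the marker (308,228). I'll raise the arm for a cleaner check of the 1 to 2 mm that is still uncertain.

>>> send_rows(commands=[[[0,0.1,-0.1,0,0,0],[0,0.12,-0.1,0,0,0],[0,0.12,-0.1,0,0,0],[0,0.1,-0.1,0,0,0],[0,0,0,0,0,0],[0,0,0,0,0,0]]])

```text
clock: 21.6
tcp_pos: [0.4141, 0.156, 0.379]
tool_rot: [-3.141, -0.003, -3.12]
force: [0.7, -0.1, -0.2]
grip_width: 0.0557
finger_force: 0.0
```

```bash
python3 - <<'E'
from h import *
np.set_printoptions(precision=4,suppress=True)
for n in ('wrist','top'):
  p,d,c=cam(n); save(p,'w7'+n); W=cloud(c,d)
  for k,lo,hi,z in (('or',(3,150,100),(20,255,255),.066),('yel',(21,120,80),(35,255,255),.03)):
    m=cv2.inRange(cv2.cvtColor(p,cv2.COLOR_RGB2HSV),lo,hi)>0
    m&=(W[...,2]>z-.006)&(W[...,2]<z+.006)&(W[...,0]>.43)&(W[...,0]<.52)&(abs(W[...,1])<.12); P=W[m]; v,u=np.nonzero(m)
    if len(P): print(n,k,m.sum(),P.min(0),P.max(0),np.median(P,0),'px',u.min(),u.max(),v.min(),v.max(), ray(c,u.min(),v.mean(),z)[1],ray(c,u.max()+1,v.mean(),z)[1])
  if n=='wrist': u0,v0=320,300
p=cv2.imread('pics/w7wrist.png'); t=cv2.imread('pics/w7top.png')
cv2.imwrite('pics/w7c.png',np.vstack([p[200:440,0:400],cv2.resize(t[240:320,270:370],(400,320))]))
E
```

```text
wrist or 858 [0.4394 0.0376 0.06  ] [0.4673 0.0575 0.0682] [0.4533 0.0502 0.0654] px 143 174 250 287 0.037868576785781885 0.06052794827998509
wrist yel 192 [0.4844 0.0433 0.0241] [0.5043 0.0499 0.0309] [0.494  0.0475 0.0292] px 171 181 286 309 0.04338868988720894 0.052380130940372374
top or 92 [0.4412 0.041  0.0601] [0.4675 0.0577 0.0712] [0.455  0.0504 0.0663] px 313 320 275 286 0.057576969455250065 0.03877094441614966
top yel 17 [0.4867 0.0456 0.0272] [0.5042 0.0527 0.0337] [0.4942 0.0481 0.0308] px 315 318 261 268 0.05280677500955794 0.043134811847305686
```

View pics/w7c.png

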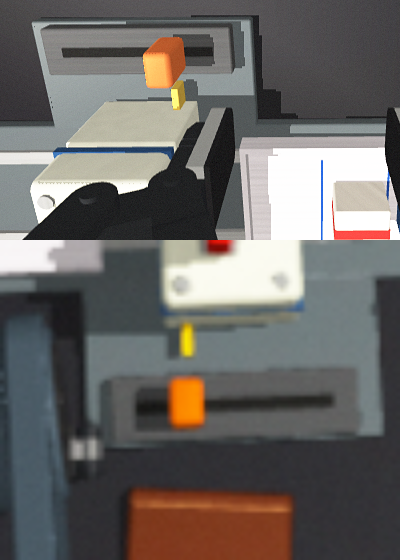

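The slider is 1 to 2 mm past the marker: the top crop shows the slider at 187 px and the marker at 187.5 px, and about 2.3 px of machine tilt adds to that. I'll regrip it 1.5 mm back.

```bash
python3 - <<'E'
from h import *
go(.4455,.0475,.28,181.4); go(.4455,.0475,.2106,181.4)
E
```

```text
turn/0.5 [-0.001 -0.006 -0.008] | shift/.25 after turn [-0.115 -0.435  0.396] | before turn [-0.118 -0.435  0.395]
 turn/0.5 [-0.001 -0.006 -0.008] | shift/.25 after turn [-0.115 -0.435  0.673] | before turn [-0.119 -0.434  0.673]
```

>>> send_rows(commands=[[[-0.02,-0.1,0.06,0,-0.006,-0.008],[-0.04,-0.12,0.1,0,0,0],[-0.04,-0.12,0.1,0,0,0],[-0.015,-0.094,0.1,0,0,0],[0,0,0.1,0,0,0],[0,0,0.1,0,0,0],[0,0,0.07,0,0,0],[0,0,0.04,0,0,0],[0,0,0,0,0,0],[0,0,0,0,0,0]]])

```text
clock: 22.95
tcp_pos: [0.4464, 0.0484, 0.2131]
tool_rot: [-3.141, 0.003, -3.117]
force: [0.1, -0.1, -0.5]
grip_width: 0.0555
finger_force: 0.0
```

>>> send_rows(commands=[[[0,0,0,0,0,0],[0,0,0,0,0,0],[0,0,0,0,0,0],[0,0,0,0,0,0],[0,0,0,0,0,0],[0,0,0,0,0,0],[0,0,0,0,0,0]]], grip=-1)

```text
clock: 23.82
tcp_pos: [0.4464, 0.0486, 0.2134]
tool_rot: [-3.141, 0.004, -3.116]
force: [-0.6, 0.1, 5.4]
grip_width: 0.0194
finger_force: 33.8
```

>>> send_rows(commands=[[[0,-0.005,0,0,0,0],[0,-0.0055,0,0,0,0],[0,0,0,0,0,0],[0,0,0,0,0,0]]])

```text
clock: 24.32
tcp_pos: [0.4465, 0.0461, 0.2134]
tool_rot: [-3.141, 0.004, -3.116]
force: [-0.2, 0.1, 6.0]
grip_width: 0.0193
finger_force: 33.9
```

>>> send_rows(commands=[[[0,0,0,0,0,0],[0,0,0,0,0,0],[0,0,0,0,0,0],[0.06,0,-0.08,0,0,0],[0.06,0.04,-0.1,0,0,0],[0,0.1,-0.1,0,0,0],[0,0.12,-0.12,0,0,0],[0,0.12,-0.12,0,0,0],[0,0.06,-0.12,0,0,0],[0,0,0,0,0,0],[0,0,0,0,0,0]]], grip=0.3)

```text
clock: 25.7
tcp_pos: [0.4126, 0.1549, 0.3721]
tool_rot: [-3.141, 0.002, -3.116]
force: [-0.0, 1.2, -0.1]
grip_width: 0.0558
finger_force: 0.0
```

```bash
python3 - <<'E'
from h import *
np.set_printoptions(precision=4,suppress=True)
for n in ('wrist','top'):
  p,d,c=cam(n); W=cloud(c,d)
  if n=='top': save(p,'t8')
  for k,lo,hi,z in (('or',(3,150,100),(20,255,255),.066),('yel',(21,120,80),(35,255,255),.03)):
    m=cv2.inRange(cv2.cvtColor(p,cv2.COLOR_RGB2HSV),lo,hi)>0
    m&=(W[...,2]>z-.006)&(W[...,2]<z+.006)&(W[...,0]>.43)&(W[...,0]<.52)&(abs(W[...,1])<.12); P=W[m]; v,u=np.nonzero(m)
    if len(P): print(n,k,m.sum(),P.min(0)[:2],P.max(0)[:2],(P.min(0)+P.max(0))/2, ray(c,u.min(),v.mean(),z)[1],ray(c,u.max()+1,v.mean(),z)[1])
# handle
p,d,c=cam('top')
for r in blobs(p,(0,150,100),(6,255,255),(305,220,345,250))[:1]: print('handle',r,ray(c,*r[0],.191),yawof(c,r,.191))
a=mach(-.06,0); print(a); go(a[0],a[1],.36,181.5)
E
```

```text
wrist or 894 [0.4392 0.0362] [0.4673 0.0562] [0.4532 0.0462 0.0641] 0.03612103659278383 0.05898413517744153
wrist yel 203 [0.4844 0.043 ] [0.5042 0.0501] [0.4943 0.0466 0.0278] 0.04321744225180128 0.052041956871659786
top or 96 [0.441  0.0387] [0.4674 0.0576] [0.4542 0.0481 0.0659] 0.057580164697653764 0.03642423429069707
top yel 17 [0.4864 0.0456] [0.5045 0.0505] [0.4955 0.048  0.03  ] 0.05039286236797895 0.04313922193169899
handle ((324.5, 235.0), (14.0, 5.0), 90.0) [0.5439 0.0303 0.191 ] (np.float64(-90.61290706799775), np.float64(0.010862506120023306), np.float64(0.030686276136263107))
[0.5446 0.0213]
 turn/0.5 [-0.001  0.    -0.004] | shift/.25 after turn [-0.513 -0.547  0.046] | before turn [-0.514 -0.545  0.046]
```

```bash
python3 - <<'E'
from h import *
np.set_printoptions(precision=4,suppress=True)
p,d,c=cam('top'); W=cloud(c,d); h=cv2.cvtColor(p,cv2.COLOR_RGB2HSV)
reg=np.zeros((480,640),bool); reg[165:262,303:348]=1
m=reg&(W[...,2]>.181)&(W[...,2]<.2); P=W[m]; print('top handle',m.sum(),P.min(0),P.max(0),np.median(P,0))
m=(reg&(h[...,2]<110)&(h[...,1]<100)).astype('uint8')
m[:200]=0;m[228:]=0
cs,_=cv2.findContours(m,0,2)
for q in cs:
  if cv2.contourArea(q)>15:
    r=cv2.minEnclosingCircle(q); u,v=map(int,r[0]); print(r,W[v,u],ray(c,*r[0],W[v,u,2]))
m=reg&(W[...,2]>.12)&(W[...,2]<.13)&(h[...,2]>180); P=W[m]; print('bridge',P.min(0),P.max(0))
save(cv2.resize(p[160:265,300:350],None,fx=5,fy=5),'crank')
p,d,c=cam('wrist');W=cloud(c,d); h=cv2.cvtColor(p,cv2.COLOR_RGB2HSV)
m=((h[...,0]<7)|(h[...,0]>174))&(h[...,1]>150)&(W[...,2]>.14)&(W[...,2]<.2)
P=W[m]; print('wr',m.sum(), P.min(0) if len(P) else '', P.max(0) if len(P) else '')
E
```

```text
top handle 92 [0.5308 0.0225 0.1832] [0.5597 0.0359 0.197 ] [0.5442 0.0292 0.1911]
((305.5, 216.0), 11.280613899230957) [0.6185 0.0766 0.0089] [0.6185 0.0754 0.0089]
((325.6313781738281, 211.22262573242188), 7.40468692779541) [0.6047 0.0282 0.1483] [0.6042 0.0268 0.1483]
bridge [ 0.5055 -0.0167  0.12  ] [0.7042 0.0664 0.13  ]
wr 7 [0.5291 0.0242 0.1533] [0.5306 0.0258 0.1576]
```

View pics/crank.png

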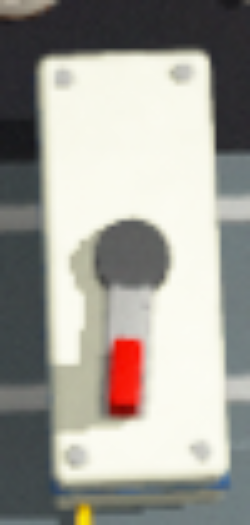

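Crop: the crank pivot is at (132,257) and the handle at (125,377). That puts the axis at (0.6043, 0.025), the handle at (0.5441, 0.0293) and the arm at 175.7°, with a radius of 60 mm as given. I'll move over the handle.

```bash
python3 - <<'E'
from h import *
go(.5441,.0293,.385,175.7); go(.5441,.0293,.328,175.7)
E
```

```text
turn/0.5 [-0.     0.001  0.198] | shift/.25 after turn [-0.56  -0.461 -0.053] | before turn [-0.512 -0.514 -0.052]
 turn/0.5 [-0.     0.001  0.198] | shift/.25 after turn [-0.56  -0.461  0.175] | before turn [-0.512 -0.514  0.176]
```

>>> send_rows(commands=[[[0,0,-0.04,0,0,0.198],[-0.14,-0.115,-0.013,0,0,0],[-0.14,-0.115,0,0,0,0],[-0.14,-0.115,0,0,0,0],[-0.14,-0.116,0,0,0,0],[0,0,0,0,0,0],[0,0,0,0,0,0]]])

```text
clock: 26.82
tcp_pos: [0.5436, 0.0297, 0.3854]
tool_rot: [3.141, 0.0, 3.067]
force: [-0.3, -0.0, 0.2]
grip_width: 0.0555
finger_force: 0.0
```

```bash
python3 - <<'E'
from h import *
np.set_printoptions(precision=4,suppress=True)
go(.5441,.0293,.328,175.7)
p,d,c=cam('wrist');W=cloud(c,d); h=cv2.cvtColor(p,cv2.COLOR_RGB2HSV)
m=((h[...,0]<7)|(h[...,0]>174))&(h[...,1]>150)&(W[...,2]>.186)&(W[...,2]<.2)
P=W[m]; print('wr',m.sum(), P.min(0), P.max(0),P.mean(0)) if m.sum() else print('none')
E
```

```text
turn/0.5 [0.002 0.    0.   ] | shift/.25 after turn [-0.002 -0.001  0.229] | before turn [-0.002 -0.002  0.229]
wr 2007 [0.5294 0.0194 0.186 ] [0.5594 0.0342 0.1926] [0.5431 0.0268 0.1901]
```

>>> send_rows(commands=[[[-0.002,-0.006,0.06,0,0,0],[0,0,0.07,0,0,0],[0,0,0.06,0,0,0],[0,0,0.039,0,0,0],[0,0,0,0,0,0],[0,0,0,0,0,0]]])

```text
clock: 27.62
tcp_pos: [0.545, 0.0284, 0.3294]
tool_rot: [3.141, 0.004, 3.068]
force: [0.2, 0.1, -0.0]
grip_width: 0.0552
finger_force: 0.0
```

>>> send_rows(commands=[[[0,0,0,0,0,0],[0,0,0,0,0,0],[0,0,0,0,0,0],[0,0,0,0,0,0],[0,0,0,0,0,0],[0,0,0,0,0,0],[-0.002,0.0313,0,0,0,0.262],[-0.002,0.0313,0,0,0,0.262],[-0.002,0.0313,0,0,0,0.262],[-0.002,0.0313,0,0,0,0.262]]], grip=-1, force=60)

```text
clock: 28.88
tcp_pos: [0.5551, 0.0579, 0.3296]
tool_rot: [3.14, 0.004, 2.542]
force: [0.3, -1.1, 5.0]
grip_width: 0.0134
finger_force: 59.4
```

```bash
python3 - <<'E'
from h import *
s=env.state(); print(s['force'],s['torque'],s['joint_pos'][5]); t=s['tcp_pos'][:2]-[.6043,.025]; print(np.hypot(*t),np.degrees(np.arctan2(t[1],t[0])),np.degrees(s['tool_rot'][2]))
E
```

```text
[ 0.2696347  -1.12736355  5.01129148] [-0.33673738  0.1481509   0.42278168] -1.0669178280220066
0.059182830302313603 146.2371885221201 145.64978054114147
```

Forces are low and the handle follows, so I'll keep cranking.

>>> send_rows(commands=[[[-0.002,0.0313,0,0,0,0.262],[-0.002,0.0313,0,0,0,0.262],[-0.002,0.0313,0,0,0,0.262],[-0.002,0.0313,0,0,0,0.262],[-0.002,0.0313,0,0,0,0.262],[-0.002,0.0313,0,0,0,0.262],[-0.002,0.0313,0,0,0,0.262],[-0.002,0.0313,0,0,0,0.262],[-0.002,0.0313,0,0,0,0.262],[-0.002,0.0313,0,0,0,0.262],[-0.002,0.0313,0,0,0,0.262],[-0.002,0.0313,0,0,0,0.262]]])

```text
clock: 30.38
tcp_pos: [0.6395, 0.0743, 0.3297]
tool_rot: [3.136, -0.004, 0.971]
force: [3.4, 1.7, 2.1]
grip_width: 0.0133
finger_force: 59.2
```

```bash
cat >> h.py <<'E'
def crank():
    s=env.state(); t=s['tcp_pos'][:2]-[.6043,.025]
    print('F',np.round(s['force'],1),'tau',np.round(s['torque'],2),'j6',round(s['joint_pos'][5],3),'r',np.round(np.hypot(*t),4),'ang',np.round(np.degrees(np.arctan2(t[1],t[0])),1),'yaw',np.round(np.degrees(s['tool_rot'][2]),1),'t',s['clock'],s['grip_width'],s['tcp_pos'])
E
python3 -c "
from h import *
crank()"
```

```text
F [3.4 1.7 2.1] tau [0.14 0.05 0.64] j6 0.542 r 0.0606 ang 54.5 yaw 55.6 t 30.375 0.013316201719054122 [0.63946502 0.0743201  0.32972806]
```

>>> send_rows(commands=[[[-0.002,0.0313,0,0,0,0.262],[-0.002,0.0313,0,0,0,0.262],[-0.002,0.0313,0,0,0,0.262],[-0.002,0.0313,0,0,0,0.262],[-0.002,0.0313,0,0,0,0.262],[-0.002,0.0313,0,0,0,0.262],[-0.002,0.0313,0,0,0,0.262],[-0.002,0.0313,0,0,0,0.262],[-0.002,0.0313,0,0,0,0.262],[-0.002,0.0313,0,0,0,0.262],[-0.002,0.0313,0,0,0,0.262],[-0.002,0.0313,0,0,0,0.262]]])

```text
clock: 31.88
tcp_pos: [0.6558, -0.0103, 0.3297]
tool_rot: [-3.138, -0.009, -0.603]
force: [5.0, -1.0, 0.4]
grip_width: 0.0131
finger_force: 58.9
```

```bash
python3 -c "
from h import *
crank()"
```

```text
F [ 5.  -1.   0.4] tau [-0.32 -0.18  0.36] j6 1.988 r 0.0624 ang -34.5 yaw -34.5 t 31.875 0.013137719723435793 [ 0.65575408 -0.01034752  0.32973045]
```

>>> send_rows(commands=[[[0,0,0,0,0,0],[0,0,0,0,0,0],[0,0,0,0,0,0],[0,0,-0.1,0,0,0],[0,0,-0.12,0,0,0],[0,0,-0.02,0,0,-0.37],[0,0,0,0,0,-0.37],[0,0,0,0,0,-0.37],[0,0,0,0,0,-0.37],[0,0,0,0,0,-0.37],[0,0,0,0,0,-0.37],[0,0,0,0,0,-0.37]]], grip=0.1)

```text
clock: 33.38
tcp_pos: [0.6537, -0.0093, 0.3893]
tool_rot: [3.14, -0.002, 0.702]
force: [-0.5, 0.9, 0.3]
grip_width: 0.0469
finger_force: 0.0
```

>>> send_rows(commands=[[[0,0,0,0,0,-0.37],[0,0,0,0,0,-0.37],[0,0,0,0,0,-0.37],[0,0,0,0,0,-0.37],[0,0,0,0,0,-0.37],[0,0,0,0,0,-0.37],[0,0,0,0,0,-0.37],[0,0,0,0,0,-0.37],[0,0,0,0,0,-0.37],[0,0,0,0,0,-0.36],[0,0,0,0,0,0],[0,0,0,0,0,0]]])

```text
clock: 34.88
tcp_pos: [0.6538, -0.0095, 0.3894]
tool_rot: [3.14, 0.002, 2.538]
force: [0.1, 0.3, -0.0]
grip_width: 0.0469
finger_force: 0.0
```

```bash
python3 - <<'E'
from h import *
np.set_printoptions(precision=4,suppress=True)
crank(); s=env.state()
go(.6558,-.0103,.3297,-34.5)
p,d,c=cam('wrist');W=cloud(c,d); h=cv2.cvtColor(p,cv2.COLOR_RGB2HSV)
m=((h[...,0]<7)|(h[...,0]>174))&(h[...,1]>150)&(W[...,2]>.186)&(W[...,2]<.2)
if m.sum(): P=W[m]; print('wr',m.sum(), P.min(0), P.max(0),P.mean(0))
p,d,c=cam('top'); save(p,'t9'); print((cloud(c,d)[...,2]>.2).sum())
E
```

```text
F [ 0.1  0.3 -0. ] tau [0.01 0.   0.03] j6 -1.152 r 0.0603 ang -34.9 yaw 145.4 t 34.875 0.04694847431408306 [ 0.6538 -0.0095  0.3894]
 turn/0.5 [ 0.007 -0.005  6.28 ] | shift/.25 after turn [ 0.009 -0.002  0.239] | before turn [-0.008  0.002  0.239]
wr 1975 [ 0.6391 -0.0238  0.186 ] [0.669  0.0017 0.1922] [ 0.6528 -0.0103  0.1901]
39992
```

>>> send_rows(commands=[[[0,0,0.08,0,0,0],[0,0,0.08,0,0,0],[0,0,0.05,0,0,0],[0,0,0.029,0,0,0],[0,0,0,0,0,0],[0,0,0,0,0,0]]])

```text
clock: 35.72
tcp_pos: [0.6543, -0.0098, 0.3303]
tool_rot: [3.139, 0.004, 2.54]
force: [0.2, 0.0, 0.7]
grip_width: 0.0471
finger_force: 0.0
```

>>> send_rows(commands=[[[0,0,0,0,0,0],[0,0,0,0,0,0],[0,0,0,0,0,0],[0,0,0,0,0,0],[0,0,0,0,0,0],[0.002,-0.0313,0,0,0,0.262],[0.002,-0.0313,0,0,0,0.262],[0.002,-0.0313,0,0,0,0.262],[0.002,-0.0313,0,0,0,0.262],[0.002,-0.0313,0,0,0,0.262],[0.002,-0.0313,0,0,0,0.262],[0.002,-0.0313,0,0,0,0.262]]], grip=-1)

```text
clock: 37.22
tcp_pos: [0.6085, -0.0351, 0.3303]
tool_rot: [3.135, 0.0, 1.62]
force: [3.7, 3.2, 3.4]
grip_width: 0.0133
finger_force: 58.8
```

```bash
python3 -c "
from h import *
crank()"
```

```text
F [3.7 3.2 3.4] tau [0.23 0.09 0.34] j6 -0.292 r 0.0603 ang -86.0 yaw 92.8 t 37.225 0.013279666908935754 [ 0.6084913  -0.03514347  0.33027329]
```

>>> send_rows(commands=[[[0.002,-0.0313,0,0,0,0.262],[0.002,-0.0313,0,0,0,0.262],[0.002,-0.0313,0,0,0,0.262],[0.002,-0.0313,0,0,0,0.262],[0.002,-0.0313,0,0,0,0.262],[0.002,-0.0313,0,0,0,0.262],[0.002,-0.0313,0,0,0,0.262],[0.002,-0.0313,0,0,0,0.262],[0.002,-0.0313,0,0,0,0.262],[0.002,-0.0313,0,0,0,0.262],[0.002,-0.0313,0,0,0,0.262],[0.002,-0.0313,0,0,0,0.262]]])

```text
clock: 38.72
tcp_pos: [0.5465, 0.0207, 0.3302]
tool_rot: [3.139, -0.009, 0.049]
force: [4.9, -2.0, 3.0]
grip_width: 0.0134
finger_force: 58.9
```

```bash
python3 -c "
from h import *
crank()"
```

```text
F [ 4.9 -2.   3. ] tau [-0.28 -0.07  0.4 ] j6 1.356 r 0.058 ang -175.7 yaw 2.8 t 38.725 0.013415427640536897 [0.54649018 0.02068236 0.33021293]
```

>>> send_rows(commands=[[[0.002,-0.0313,0,0,0,0.262],[0.002,-0.0313,0,0,0,0.262],[0.002,-0.0313,0,0,0,0.262],[0.002,-0.0313,0,0,0,0.262],[0.002,-0.0313,0,0,0,0.262],[0.002,-0.0313,0,0,0,0.262],[0.002,-0.0313,0,0,0,0.262],[0.002,-0.0313,0,0,0,0.262],[0.002,-0.0313,0,0,0,0.262],[0.002,-0.0313,0,0,0,0.262]]])

```text
clock: 39.98
tcp_pos: [0.5872, 0.0799, 0.3302]
tool_rot: [-3.138, -0.006, -1.26]
force: [1.0, -7.0, 4.4]
grip_width: 0.0133
finger_force: 59.3
```

```bash
python3 -c "
from h import *
crank()"
```

```text
F [ 1.  -7.   4.4] tau [-0.99  0.3   0.48] j6 2.781 r 0.0575 ang 107.3 yaw -72.2 t 39.975 0.013254285775221128 [0.58719561 0.07989855 0.3302135 ]
```

>>> send_rows(commands=[[[0,0,0,0,0,0],[0,0,0,0,0,0],[0,0,0,0,0,0],[0,0,-0.1,0,0,0],[0,0,-0.12,0,0,0],[0,0,-0.02,0,0,-0.37],[0,0,0,0,0,-0.37],[0,0,0,0,0,-0.37],[0,0,0,0,0,-0.37],[0,0,0,0,0,-0.37],[0,0,0,0,0,-0.37],[0,0,0,0,0,-0.37]]], grip=0.1)

```text
clock: 41.48
tcp_pos: [0.5855, 0.0813, 0.3892]
tool_rot: [-3.141, -0.002, 0.043]
force: [-0.3, -0.0, -0.7]
grip_width: 0.0472
finger_force: 0.0
```

>>> send_rows(commands=[[[0,0,0,0,0,-0.37],[0,0,0,0,0,-0.37],[0,0,0,0,0,-0.37],[0,0,0,0,0,-0.37],[0,0,0,0,0,-0.37],[0,0,0,0,0,-0.37],[0,0,0,0,0,-0.37],[0,0,0,0,0,-0.37],[0,0,0,0,0,-0.37],[0,0,0,0,0,-0.36],[0,0,0,0,0,0],[0,0,0,0,0,0]]])

```text
clock: 42.98
tcp_pos: [0.5857, 0.0812, 0.3894]
tool_rot: [3.139, 0.001, 1.879]
force: [0.3, -0.4, 0.2]
grip_width: 0.0476
finger_force: 0.0
```

```bash
python3 - <<'E'
from h import *
np.set_printoptions(precision=4,suppress=True)
crank()
p,d,c=cam('wrist');W=cloud(c,d); h=cv2.cvtColor(p,cv2.COLOR_RGB2HSV)
m=((h[...,0]<7)|(h[...,0]>174))&(h[...,1]>150)&(W[...,2]>.186)&(W[...,2]<.2)
P=W[m]; r=cv2.minAreaRect(P[:,:2].astype('float32')*1000); print('wr',m.sum(),r)
go(r[0][0]/1000,r[0][1]/1000,.3297,107.3)
p,d,c=cam('top'); save(p,'t10')
E
```

```text
F [ 0.3 -0.4  0.2] tau [-0.01 -0.   -0.04] j6 -0.359 r 0.0592 ang 108.3 yaw 107.6 t 42.975 0.04756788161241179 [0.5857 0.0812 0.3894]
wr 1993 ((586.5775146484375, 80.766357421875), (13.783374786376953, 29.91519546508789), 17.216604232788086)
 turn/0.5 [0.005 0.001 0.013] | shift/.25 after turn [-0.003  0.003  0.239] | before turn [-0.002  0.002  0.239]
```

>>> send_rows(commands=[[[0,0.002,0.08,0,0,0],[0,0,0.08,0,0,0],[0,0,0.05,0,0,0],[0,0,0.029,0,0,0],[0,0,0,0,0,0],[0,0,0,0,0,0]]])

```text
clock: 43.82
tcp_pos: [0.5869, 0.0813, 0.3303]
tool_rot: [3.138, 0.001, 1.881]
force: [0.2, 0.9, -0.2]
grip_width: 0.0467
finger_force: 0.0
```

>>> send_rows(commands=[[[0,0,0,0,0,0],[0,0,0,0,0,0],[0,0,0,0,0,0],[0,0,0,0,0,0],[0,0,0,0,0,0],[-0.002,0.0313,0,0,0,0.262],[-0.002,0.0313,0,0,0,0.262],[-0.002,0.0313,0,0,0,0.262],[-0.002,0.0313,0,0,0,0.262],[-0.002,0.0313,0,0,0,0.262],[-0.002,0.0313,0,0,0,0.262],[-0.002,0.0313,0,0,0,0.262]]], grip=-1)

```text
clock: 45.32
tcp_pos: [0.6399, 0.0738, 0.3304]
tool_rot: [3.137, -0.003, 0.962]
force: [2.7, 1.0, 2.9]
grip_width: 0.0136
finger_force: 59.7
```

>>> send_rows(commands=[[[-0.002,0.0313,0,0,0,0.262],[-0.002,0.0313,0,0,0,0.262],[-0.002,0.0313,0,0,0,0.262],[-0.002,0.0313,0,0,0,0.262],[-0.002,0.0313,0,0,0,0.262],[-0.002,0.0313,0,0,0,0.262],[-0.002,0.0313,0,0,0,0.262],[-0.002,0.0313,0,0,0,0.262],[-0.002,0.0313,0,0,0,0.262],[-0.002,0.0313,0,0,0,0.262],[-0.002,0.0313,0,0,0,0.262]]])

```text
clock: 46.7
tcp_pos: [0.6594, -0.004, 0.3305]
tool_rot: [-3.14, -0.007, -0.48]
force: [5.4, -0.7, 2.0]
grip_width: 0.0134
finger_force: 59.5
```

```bash
python3 -c "
from h import *
crank()"
```

```text
F [ 5.4 -0.7  2. ] tau [-0.13 -0.05  0.42] j6 1.876 r 0.0623 ang -27.7 yaw -27.5 t 46.7 0.013396935609207482 [ 0.65940915 -0.00396574  0.33045089]
```

>>> send_rows(commands=[[[-0.002,0.0313,0,0,0,0.262],[-0.002,0.0313,0,0,0,0.262],[-0.002,0.0313,0,0,0,0.262],[-0.002,0.0313,0,0,0,0.262],[-0.002,0.0313,0,0,0,0.262],[-0.002,0.0313,0,0,0,0.262]]])

```text
clock: 47.45
tcp_pos: [0.624, -0.034, 0.3304]
tool_rot: [-3.136, -0.004, -1.267]
force: [3.5, -2.6, 2.9]
grip_width: 0.0134
finger_force: 59.5
```

>>> send_rows(commands=[[[0,0,0,0,0,0],[0,0,0,0,0,0],[0,0,0,0,0,0],[0,0,-0.1,0,0,0],[0,0,-0.12,0,0,0],[0,0,-0.02,0,0,-0.37],[0,0,0,0,0,-0.37],[0,0,0,0,0,-0.37],[0,0,0,0,0,-0.37],[0,0,0,0,0,-0.37],[0,0,0,0,0,-0.37],[0,0,0,0,0,-0.37]]], grip=0.1)

```text
clock: 48.95
tcp_pos: [0.6229, -0.0325, 0.3895]
tool_rot: [-3.141, -0.002, 0.039]
force: [-0.2, -0.4, -0.6]
grip_width: 0.0471
finger_force: 0.0
```

>>> send_rows(commands=[[[0,0,0,0,0,-0.37],[0,0,0,0,0,-0.37],[0,0,0,0,0,-0.37],[0,0,0,0,0,-0.37],[0,0,0,0,0,-0.37],[0,0,0,0,0,-0.37],[0,0,0,0,0,-0.37],[0,0,0,0,0,-0.37],[0,0,0,0,0,-0.37],[0,0,0,0,0,-0.36],[0,0,0,0,0,0],[0,0,0,0,0,0]]])

```text
clock: 50.45
tcp_pos: [0.623, -0.0326, 0.3897]
tool_rot: [3.139, 0.001, 1.875]
force: [-0.4, -0.3, 0.2]
grip_width: 0.0469
finger_force: 0.0
```

```bash
python3 - <<'E'
from h import *
np.set_printoptions(precision=4,suppress=True)
crank()
p,d,c=cam('wrist');W=cloud(c,d); h=cv2.cvtColor(p,cv2.COLOR_RGB2HSV)
m=((h[...,0]<7)|(h[...,0]>174))&(h[...,1]>150)&(W[...,2]>.186)&(W[...,2]<.2)
P=W[m]; r=cv2.minAreaRect(P[:,:2].astype('float32')*1000); print('wr',m.sum(),r)
go(r[0][0]/1000,r[0][1]/1000,.3297,107.3)
E
```

```text
F [-0.4 -0.3  0.2] tau [-0.   -0.02  0.01] j6 -0.536 r 0.0606 ang -72.0 yaw 107.4 t 50.45 0.04693520303255513 [ 0.623  -0.0326  0.3897]
wr 1962 ((622.2521362304688, -34.10908508300781), (13.735782623291016, 30.115434646606445), 16.458438873291016)
 turn/0.5 [0.005 0.001 0.005] | shift/.25 after turn [-0.005 -0.005  0.24 ] | before turn [-0.004 -0.005  0.24 ]
```

>>> send_rows(commands=[[[-0.004,-0.003,0.08,0,0,0],[0,0,0.08,0,0,0],[0,0,0.05,0,0,0],[0,0,0.029,0,0,0],[0,0,0,0,0,0],[0,0,0,0,0,0]]])

```text
clock: 51.25
tcp_pos: [0.623, -0.034, 0.3307]
tool_rot: [3.138, 0.002, 1.877]
force: [-0.8, 0.8, 0.0]
grip_width: 0.0472
finger_force: 0.0
```

>>> send_rows(commands=[[[0,0,0,0,0,0],[0,0,0,0,0,0],[0,0,0,0,0,0],[0,0,0,0,0,0],[0,0,0,0,0,0],[0.002,-0.0313,0,0,0,0.262],[0.002,-0.0313,0,0,0,0.262],[0.002,-0.0313,0,0,0,0.262],[0.002,-0.0313,0,0,0,0.262],[0.002,-0.0313,0,0,0,0.262],[0.002,-0.0313,0,0,0,0.262],[0.002,-0.0313,0,0,0,0.262]]], grip=-1)

```text
clock: 52.75
tcp_pos: [0.571, -0.0256, 0.3307]
tool_rot: [3.136, -0.003, 0.958]
force: [5.1, 3.1, 3.2]
grip_width: 0.0132
finger_force: 59.4
```

>>> send_rows(commands=[[[0.002,-0.0313,0,0,0,0.262],[0.002,-0.0313,0,0,0,0.262],[0.002,-0.0313,0,0,0,0.262],[0.002,-0.0313,0,0,0,0.262],[0.002,-0.0313,0,0,0,0.262],[0.002,-0.0313,0,0,0,0.262],[0.002,-0.0313,0,0,0,0.262]]])

```text
clock: 53.62
tcp_pos: [0.5456, 0.0207, 0.3307]
tool_rot: [3.14, -0.006, 0.043]
force: [3.6, 0.3, 3.9]
grip_width: 0.0133
finger_force: 59.7
```

```bash
python3 -c "
from h import *
crank()"
```

```text
F [3.6 0.3 3.9] tau [ 0.18 -0.21  0.59] j6 1.362 r 0.0589 ang -175.8 yaw 2.4 t 53.625 0.013288797043586018 [0.54556118 0.02069686 0.33067163]
```

>>> send_rows(commands=[[[0,-0.0084,0,0,0,0.07],[0,-0.0084,0,0,0,0.07],[0,0,0,0,0,0]]])

```text
clock: 54.0
tcp_pos: [0.5456, 0.0232, 0.3307]
tool_rot: [3.134, -0.006, -0.016]
force: [2.2, -7.3, 4.4]
grip_width: 0.0129
finger_force: 75.7
```

```bash
python3 - <<'E'
from h import *
np.set_printoptions(precision=4,suppress=True)
crank()
p,d,c=cam('top'); save(p,'t11')
E
```

```text
F [ 2.2 -7.3  4.4] tau [-0.68  0.01  1.83] j6 1.431 r 0.0587 ang -178.2 yaw -0.9 t 54.0 0.012921769936453477 [0.5456 0.0232 0.3307]
```

View pics/t11.png

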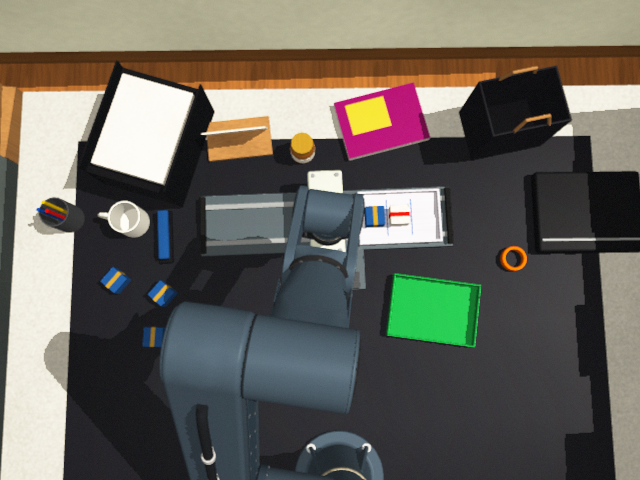

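The bed with both boxes, at (375,216) and (400,215), is at the unloading end, and rising torque suggests the stop is reached. I'll give one more small push, then release.

>>> send_rows(commands=[[[0,-0.01,0,0,0,0.05],[0,-0.01,0,0,0,0.03],[0,0,0,0,0,0],[0,0,0,0,0,0]]])

```text
clock: 54.55
tcp_pos: [0.5461, 0.0247, 0.3308]
tool_rot: [3.126, -0.007, -0.054]
force: [-0.5, -22.1, 3.5]
grip_width: 0.0131
finger_force: 102.0
```

>>> send_rows(commands=[[[0,0,0,0,0,0],[0,0,0,0,0,0],[0,0,0,0,0,0],[0,0,-0.1,0,0,0],[0,0,-0.12,0,0,0],[0,0,-0.04,0,0,0],[0.1,0,0,0,0,0],[-0.1,0,0,0,0,0]]], grip=0.3)

```text
clock: 55.55
tcp_pos: [0.5468, 0.0294, 0.3945]
tool_rot: [3.142, -0.006, -0.067]
force: [-0.8, 0.4, 0.5]
grip_width: 0.0556
finger_force: 0.0
```

```bash
python3 - <<'E'
from h import *
np.set_printoptions(precision=4,suppress=True)
crank()
p,d,c=cam('top'); save(p,'t12'); W=cloud(c,d)
for k,lo,hi in (('gold',(15,90,80),(32,255,255)),('blue',(100,120,60),(130,255,255)),('red',(0,120,80),(8,255,255))):
  for r in blobs(p,lo,hi,(362,195,445,240))[:2]: print(k,np.round(r[0],1),np.round(r[1]),ray(c,*r[0],.061),yawof(c,r,.061),W[int(r[0][1]),int(r[0][0])])
print('bed end', mach(0,-.28), 'exp boxes', mach(0,-.12),mach(0,-.18))
m=(W[...,2]>.026)&(W[...,2]<.044)&(abs(W[...,0]-.604)<.06)&(W[...,1]<-.2)&(W[...,1]>-.31); print('rim y min',np.percentile(W[m][:,1],[1,5,50]))
b=mach(0,-.12); go(b[0],b[1],.36,91.5); go(b[0],b[1],.36,-88.5)
E
```

```text
F [-0.8  0.4  0.5] tau [-0.01  0.04 -0.01] j6 1.487 r 0.0576 ang 175.6 yaw -3.8 t 55.55 0.05560145272209612 [0.5468 0.0294 0.3945]
gold [371. 215.] [20.  4.] [ 0.61   -0.0826  0.061 ] (np.float64(-90.62131315874302), np.float64(0.009591104811013773), np.float64(0.048586789971368796)) [ 0.6102 -0.0827  0.0594]
blue [377.  214.5] [19.  6.] [ 0.611  -0.0969  0.061 ] (np.float64(-90.62131315874365), np.float64(0.014385558574258644), np.float64(0.04616674563775063)) [ 0.6122 -0.0969  0.0613]
blue [365. 215.] [ 6. 20.] [ 0.6101 -0.0682  0.061 ] (np.float64(-1.1398483904836398), np.float64(0.04858891668850388), np.float64(0.01438773404341004)) [ 0.6107 -0.0684  0.058 ]
red [398.4 213.6] [ 5. 19.] [ 0.6127 -0.1482  0.061 ] (np.float64(-84.52298042470244), np.float64(0.04657452832841546), np.float64(0.011811967801702784)) [ 0.6143 -0.1474  0.0599]
bed end [ 0.6119 -0.257 ] exp boxes [ 0.6077 -0.0971] [ 0.6093 -0.157 ]
rim y min [-0.2829 -0.2806 -0.2533]
 turn/0.5 [-0.007  0.004 -3.326] | shift/.25 after turn [-0.516  0.25   0.134] | before turn [0.297 0.491 0.133]
 turn/0.5 [0.004 0.007 2.957] | shift/.25 after turn [ 0.516 -0.25   0.134] | before turn [0.297 0.491 0.133]
```

```bash
python3 - <<'E'
from h import *
p=cv2.imread('pics/t12.png')
cv2.imwrite('pics/t12c.png',cv2.resize(p[180:260,350:460],None,fx=6,fy=6,interpolation=cv2.INTER_CUBIC))
c=optics.get_calibration('top'); c['rotation']=R.from_euler('xyz',c['rotation']).as_matrix()
# bed end expected pixels for rim z=.034
for y in (-.28,-.18,-.16):
    for x in (0,):
        w=np.append(mach(x,y),.034); q=c['rotation'].T@(w-c['eye']); print(y,c['fx']*q[0]/q[2]+c['cx'],c['fy']*q[1]/q[2]+c['cy'])
E
```

```text
-0.28 441.6870157343318 215.41740041219754
-0.18 400.67670038835786 216.90439091410514
-0.16 392.4738591876366 217.20181722870979
```

View pics/t12c.png

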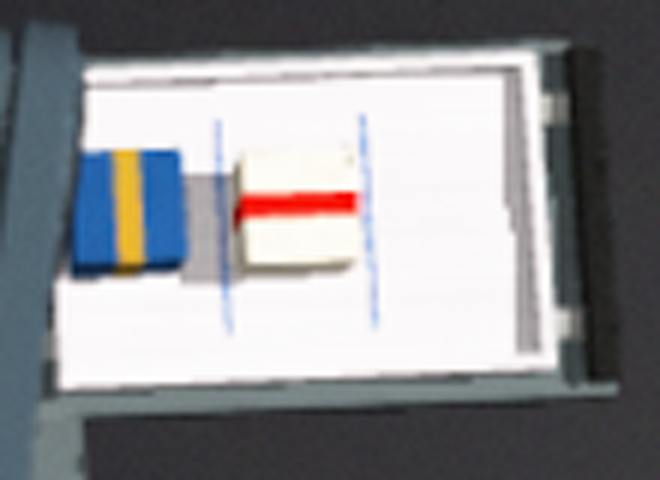

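The crop shows the bed's end rim at (548,210), which is within 1 px of the expected end position, so the bed is fully unloaded. carton_b at (130,210) has slid a little and carton_c is at (298,210), both upright. I'll go above them.

>>> send_rows(commands=[[[0,0,0,0,0,-0.37],[0,0,0,0,0,-0.37],[0,0,0,0,0,-0.37],[0,0,0,0,0,-0.37],[0,0,0,0,0,-0.37],[0,0,0,0,0,-0.37],[0,0,0,0,0,-0.37],[0,0,0,0,0,-0.37],[0,0,0,0,0,-0.366],[-0.15,0.08,0,0,0,0],[-0.18,0.09,0,0,0,0],[-0.18,0.08,0,0,0,0]]], grip=0.6, force=40)

```text
clock: 57.1
tcp_pos: [0.6109, -0.097, 0.3942]
tool_rot: [3.14, -0.001, 1.597]
force: [0.2, -0.2, 0.8]
grip_width: 0.0683
finger_force: 0.0
```

>>> send_rows(commands=[[[0,0,0.05,0,0,0],[-0.06,0,0.05,0,0,0],[0,0,0,0,0,0],[0,0,0,0,0,0]]])

```text
clock: 57.6
tcp_pos: [0.6105, -0.1105, 0.3699]
tool_rot: [3.139, -0.001, 1.597]
force: [-0.6, 0.2, 0.0]
grip_width: 0.0684
finger_force: 0.0
```

```bash
python3 - <<'E'
from h import *
np.set_printoptions(precision=4,suppress=True)
print(optics.get_calibration('wrist')['mount'][:3,3])
p,d,c=cam('wrist'); save(p,'w13'); W=cloud(c,d); h=cv2.cvtColor(p,cv2.COLOR_RGB2HSV)
m=((W[...,2]>.052)&(W[...,2]<.068)&(abs(W[...,0]-.61)<.05)&(W[...,1]<-.05)&(W[...,1]>-.24)).astype('uint8')*255
cs,_=cv2.findContours(m,0,2)
for q in cs:
  if cv2.contourArea(q)>300: r=cv2.minAreaRect(q); print(np.round(r[0]),np.round(r[1]),ray(c,*r[0],.061),yawof(c,r,.061))
m=((h[...,0]>45)&(h[...,0]<80)&(h[...,1]>90)&(W[...,2]>.024)&(W[...,2]<.038)); P=W[m]; print('tray rim',len(P), P.min(0) if len(P) else '',P.max(0) if len(P) else '')
go(.61,-.15,.36,91.5)
E
```

```text
[ 0.0829 -0.0015  0.0311]
[310. 275.] [64. 66.] [ 0.6111 -0.1517  0.061 ] (np.float64(1.355148140080703), np.float64(0.04508415494396896), np.float64(0.04898855067434729))
[314. 179.] [71. 70.] [ 0.6116 -0.0836  0.061 ] (np.float64(90.0619741819882), np.float64(0.0460537746944832), np.float64(0.04496083523079315))
tray rim 1947 [ 0.3344 -0.3326  0.024 ] [ 0.649  -0.1264  0.0318]
 turn/0.5 [ 0.006 -0.    -0.001] | shift/.25 after turn [-0.158 -0.007  0.041] | before turn [-0.158 -0.007  0.041]
```

View pics/w13.png

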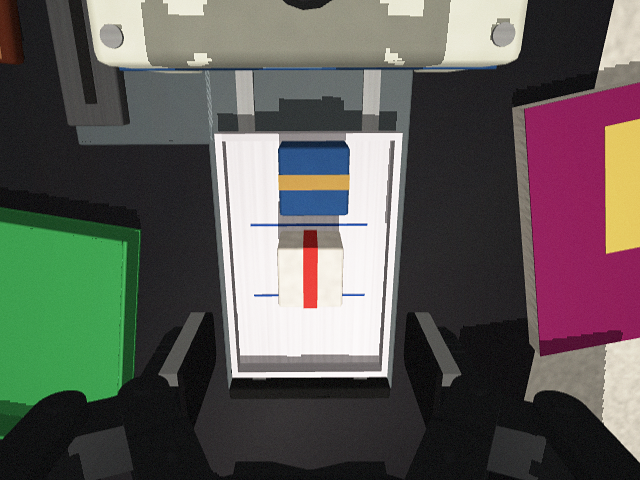

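Wrist view: carton_b is at (314,180), close to the bridge, and carton_c at (310,270). I'll take carton_c first with this yaw. For carton_b I'll close along y, so the camera stays clear of the bridge.

>>> send_rows(commands=[[[-0.08,0.003,0.06,0,0,0],[-0.085,0,0.1,0,0,0],[0,0,0.12,0,0,0],[0,0,0.12,0,0,0],[0,0,0.12,0,0,0],[0,0,0.08,0,0,0],[0,0,0.044,0,0,0],[0,0,0,0,0,0],[0,0,0,0,0,0]]])

```text
clock: 58.78
tcp_pos: [0.6135, -0.1527, 0.21]
tool_rot: [3.137, 0.001, 1.596]
force: [-1.5, -0.4, 0.4]
grip_width: 0.0683
finger_force: 0.0
```

>>> send_rows(commands=[[[0,0,0,0,0,0],[0,0,0,0,0,0],[0,0,0,0,0,0],[0,0,0,0,0,0],[0,0,0,0,0,0],[0,0,-0.08,0,0,0],[0,0,-0.1,0,0,0],[0,0,-0.1,0,0,0],[0,0,0,0,0,0]]], grip=-1)

```text
clock: 59.9
tcp_pos: [0.6136, -0.1527, 0.2818]
tool_rot: [3.134, 0.002, 1.596]
force: [0.7, -0.8, -0.5]
grip_width: 0.0453
finger_force: 41.3
```

```bash
python3 - <<'E'
from h import *
np.set_printoptions(precision=4,suppress=True)
p,d,c=cam('top'); W=cloud(c,d); h=cv2.cvtColor(p,cv2.COLOR_RGB2HSV)
g=(h[...,0]>45)&(h[...,0]<80)&(h[...,1]>90)
g[:, :370]=0;g[:,500:]=0;g[:255]=0;g[365:]=0
m=g&(W[...,2]<.012); q=cv2.morphologyEx(m.astype('uint8'),cv2.MORPH_OPEN,np.ones((3,3))); pts=W[q>0][:,:2].astype('float32'); r=cv2.minAreaRect(pts*1000); print('floor',r)
m=g&(W[...,2]>.022)&(W[...,2]<.04); q=m; pts=W[q][:,:2].astype('float32'); r=cv2.minAreaRect(pts*1000); print('rim',r)
E
```

```text
floor ((375.3118896484375, -288.44598388671875), (92.4937515258789, 142.39437866210938), 81.35273742675781)
rim ((375.5001220703125, -285.30987548828125), (103.56353759765625, 149.78616333007812), 81.4434585571289)
```

```bash
python3 - <<'E'
from h import *
z=np.load('top.npz'); p,d=z['p'],z['d']; c=optics.get_calibration('top'); c['rotation']=R.from_euler('xyz',z['r']).as_matrix()
W=cloud(c,d); h=cv2.cvtColor(p,cv2.COLOR_RGB2HSV)
g=(h[...,0]>45)&(h[...,0]<80)&(h[...,1]>90)
g[:, :370]=0;g[:,500:]=0;g[:255]=0;g[365:]=0
for m in (g&(W[...,2]<.014),g&(W[...,2]>.022)&(W[...,2]<.04)):
  q=cv2.morphologyEx(m.astype('uint8'),cv2.MORPH_OPEN,np.ones((2,2))); r=cv2.minAreaRect(W[q>0][:,:2].astype('float32')*1000); print(r)
t=np.radians(-8.6); C=np.array([.384,-.2305]); ty=np.array([-np.sin(t),np.cos(t)])
for k in(-.05,.05): b=C+k*ty; print(b,np.hypot(*b)); go(b[0],b[1],.28,81.4); 
E
```

```text
((393.9412536621094, -151.8179931640625), (369.1181945800781, 143.5802459716797), 81.4493179321289)
((391.43475341796875, -157.10166931152344), (382.158447265625, 151.31614685058594), 82.2396469116211)
[ 0.37652323 -0.27993782] 0.4691853870219053
 turn/0.5 [0.011 0.001 0.35 ] | shift/.25 after turn [-0.646 -0.859  0.001] | before turn [-0.486 -0.958 -0.003]
[ 0.39147677 -0.18106218] 0.4313207305533841
 turn/0.5 [0.011 0.001 0.35 ] | shift/.25 after turn [-0.246 -0.859  0.001] | before turn [-0.092 -0.889 -0.003]
```

>>> send_rows(commands=[[[0,0,0,0,0,0.35],[-0.13,-0.172,0,0,0,0],[-0.131,-0.172,0,0,0,0],[-0.131,-0.172,0,0,0,0],[-0.131,-0.172,0,0,0,0],[-0.131,-0.171,0,0,0,0],[0,0,0,0,0,0],[0,0,0,0,0,0]]])

```text
clock: 60.95
tcp_pos: [0.3762, -0.2821, 0.2778]
tool_rot: [3.139, -0.001, 1.42]
force: [-0.2, 0.5, -0.4]
grip_width: 0.0452
finger_force: 41.5
```

```bash
python3 - <<'E'
from h import *
p,d,c=cam('wrist'); save(p,'w14'); print(env.state()['grip_width'])
go(.3763,-.282,.216,81.4)
E
```

```text
0.04546785825107918
 turn/0.5 [ 0.006 -0.002  0.001] | shift/.25 after turn [-0.001 -0.001  0.248] | before turn [-0.001 -0.002  0.248]
```

View pics/w14.png

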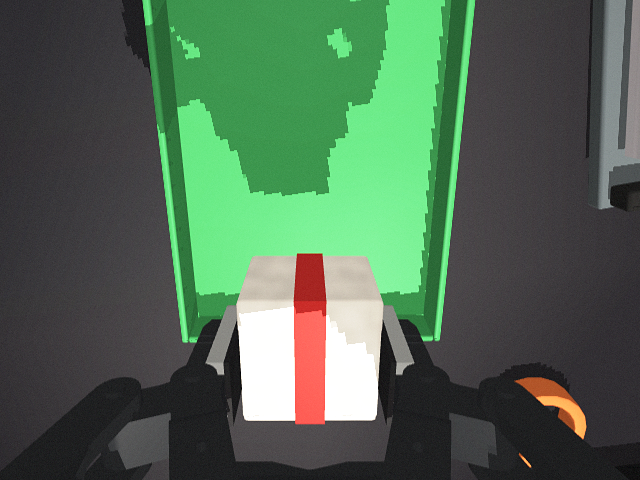

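```bash
python3 - <<'E'
from h import *
np.set_printoptions(precision=4,suppress=True)
p,d,c=cam('wrist'); W=cloud(c,d)
h=cv2.cvtColor(p,cv2.COLOR_RGB2HSV); 
for q,z in (((190,308),.004),((232,306),.004),((430,292),.004),((183,341),.03),((439,341),.03)): print(q,ray(c,*q,z))
for v in range(285,315,3): print(v,W[v,205],h[v,205])
E
```

```text
(190, 308) [ 0.2945 -0.3181  0.004 ]
(232, 306) [ 0.3209 -0.3208  0.004 ]
(430, 292) [ 0.4446 -0.3299  0.004 ]
(183, 341) [ 0.2954 -0.3257  0.03  ]
(439, 341) [ 0.4418 -0.3482  0.03  ]
285 [ 0.3074 -0.3041  0.0038] [ 67 136 236]
288 [ 0.3066 -0.3065  0.0028] [ 67 138 236]
291 [ 0.3063 -0.3083  0.0034] [ 67 137 237]
294 [ 0.3062 -0.3099  0.0043] [ 66 154 181]
297 [ 0.3052 -0.3126  0.0028] [ 65 150 151]
300 [ 0.3045 -0.315   0.0021] [ 66 157 146]
303 [ 0.3043 -0.3167  0.0028] [ 65 155 146]
306 [ 0.3037 -0.3188  0.0027] [ 66 152 153]
309 [ 0.3039 -0.3199  0.0046] [ 65 151 147]
312 [ 0.3033 -0.3222  0.0042] [ 66 157 145]
```

From the end corners, the tray centre is (0.384, -0.233), so the drop point is inside with 28 mm to spare. I'll lower and release.

>>> send_rows(commands=[[[0,0,0.06,0,0,0],[0,0,0.08,0,0,0],[0,0,0.06,0,0,0],[0,0,0.04,0,0,0],[0,0,0.08,0,0,0],[0,0,0,0,0,0],[0,0,0,0,0,0]]])

```text
clock: 61.92
tcp_pos: [0.3768, -0.2819, 0.1986]
tool_rot: [3.138, -0.0, 1.422]
force: [0.3, -0.5, -0.8]
grip_width: 0.0453
finger_force: 41.4
```

>>> send_rows(commands=[[[0,0,0.018,0,0,0],[0,0,0,0,0,0],[0,0,0,0,0,0]]])

```text
clock: 62.3
tcp_pos: [0.3763, -0.2821, 0.194]
tool_rot: [3.138, -0.0, 1.421]
force: [-0.7, -0.3, -1.2]
grip_width: 0.0454
finger_force: 41.4
```

>>> send_rows(commands=[[[0,0,0,0,0,0],[0,0,0,0,0,0],[0,0,0,0,0,0],[0,0,0,0,0,0],[0,0,-0.1,0,0,0],[0,0,-0.14,0,0,0],[0,0,-0.14,0,0,0],[0,0,-0.14,0,0,0],[0,0,-0.14,0,0,0],[0,0,0,0,0,0]]], grip=0.55)

```text
clock: 63.55
tcp_pos: [0.3762, -0.2824, 0.3612]
tool_rot: [3.134, 0.004, 1.421]
force: [0.0, -0.2, -1.0]
grip_width: 0.0659
finger_force: 0.0
```

```bash
python3 - <<'E'
from h import *
p,d,c=cam('top'); W=cloud(c,d)
for r in blobs(p,(15,90,80),(32,255,255),(350,195,445,240))[:2]: print(np.round(r[0],1),np.round(r[1]),ray(c,*r[0],.061))
go(.6105,-.084,.33,1.5)
E
```

```text
[371. 215.] [20.  4.] [ 0.60996373 -0.08256606  0.061     ]
 turn/0.5 [ 0.01  -0.005  2.789] | shift/.25 after turn [ 0.959 -0.767  0.119] | before turn [0.923 0.809 0.121]
```

>>> send_rows(commands=[[[0,0,0,0,0,0.349],[0,0,0,0,0,0.349],[0,0,0,0,0,0.349],[0,0,0,0,0,0.349],[0,0,0,0,0,0.349],[0,0,0,0,0,0.349],[0,0,0,0,0,0.349],[0,0,0,0,0,0.346],[0.16,-0.127,0,0,0,0],[0.16,-0.127,0,0,0,0],[0.16,-0.127,0,0,0,0],[0.16,-0.127,0,0,0,0]]])

```text
clock: 65.1
tcp_pos: [0.5331, -0.1495, 0.3573]
tool_rot: [-3.14, 0.0, 0.026]
force: [0.7, -1.0, -0.4]
grip_width: 0.0659
finger_force: 0.0
```

>>> send_rows(commands=[[[0.16,-0.127,0,0,0,0],[0.16,-0.127,0,0,0,0],[0,0,0,0,0,0],[0,0,0,0,0,0]]])

```text
clock: 65.6
tcp_pos: [0.6099, -0.0852, 0.3576]
tool_rot: [-3.141, 0.001, 0.027]
force: [-0.5, -0.0, -0.1]
grip_width: 0.0664
finger_force: 0.0
```

```bash
python3 - <<'E'
from h import *
np.set_printoptions(precision=4,suppress=True)
p,d,c=cam('wrist'); W=cloud(c,d)
m=((W[...,2]>.052)&(W[...,2]<.068)&(abs(W[...,0]-.61)<.05)&(W[...,1]<-.05)&(W[...,1]>-.24)).astype('uint8')*255
cs,_=cv2.findContours(m,0,2)
for q in cs:
  if cv2.contourArea(q)>300: r=cv2.minAreaRect(q); print(np.round(r[0]),np.round(r[1]),ray(c,*r[0],.061),yawof(c,r,.061))
m=(W[...,2]>.11)&(W[...,2]<.135)&(abs(W[...,0]-.61)<.08)&(abs(W[...,1])<.1); print('bridge y edge',np.percentile(W[m][:,1],[1,5]))
go(.6105,-.083,.2095,1.5)
E
```

```text
[310. 216.] [71. 72.] [ 0.6138 -0.0857  0.061 ] (np.float64(-88.50213077308217), np.float64(0.04478550154407867), np.float64(0.04732439089032578))
bridge y edge [-0.0173 -0.0153]
 turn/0.5 [-0.002  0.002 -0.001] | shift/.25 after turn [ 0.004 -0.011  0.594] | before turn [ 0.004 -0.01   0.594]
```

>>> send_rows(commands=[[[0.008,-0.002,0.06,0,0,0],[0,0,0.1,0,0,0],[0,0,0.12,0,0,0],[0,0,0.12,0,0,0],[0,0,0.1,0,0,0],[0,0,0.06,0,0,0],[0,0,0.03,0,0,0],[0,0,0,0,0,0]]])

```text
clock: 66.65
tcp_pos: [0.6131, -0.085, 0.2119]
tool_rot: [-3.142, -0.003, 0.026]
force: [-0.5, 0.4, 1.3]
grip_width: 0.0662
finger_force: 0.0
```

>>> send_rows(commands=[[[0,0,0,0,0,0],[0,0,0,0,0,0],[0,0,0,0,0,0],[0,0,0,0,0,0],[0,0,0,0,0,0],[0,0,-0.08,0,0,0],[0,0,-0.1,0,0,0],[0,0,-0.1,0,0,0],[0,0,0,0,0,0]]], grip=-1)

```text
clock: 67.78
tcp_pos: [0.6136, -0.0849, 0.2847]
tool_rot: [3.14, -0.008, 0.026]
force: [-0.2, 0.1, -1.1]
grip_width: 0.0451
finger_force: 42.0
```

```bash
python3 - <<'E'
from h import *
t=np.radians(-8.6); b=np.array([.384,-.233])+.05*np.array([-np.sin(t),np.cos(t)]); print(b)
go(b[0],b[1],.28,81.4)
E
```

```text
[ 0.39147677 -0.18356218]
 turn/0.5 [ 0.014 -0.011 -2.789] | shift/.25 after turn [-0.523 -0.82   0.019] | before turn [-0.899  0.371  0.012]
```

>>> send_rows(commands=[[[-0.15,0.062,0,0,0,0],[-0.15,0.062,0,0,0,0],[-0.15,0.062,0,0,0,0],[-0.15,0.062,0,0,0,0],[-0.15,0.062,0,0,0,0],[-0.149,0.061,0,0,0,0],[0,0,0,0,0,-0.349],[0,0,0,0,0,-0.349],[0,0,0,0,0,-0.349],[0,0,0,0,0,-0.349],[0,0,0,0,0,-0.349],[0,0,0,0,0,-0.349]]])

```text
clock: 69.28
tcp_pos: [0.3904, -0.1831, 0.2808]
tool_rot: [3.141, -0.002, 1.079]
force: [0.1, -0.5, -0.8]
grip_width: 0.0453
finger_force: 41.9
```

>>> send_rows(commands=[[[0,0,0,0,0,-0.349],[0,0,0,0,0,-0.346],[0,0,0,0,0,0],[0,0,0,0,0,0]]])

```text
clock: 69.78
tcp_pos: [0.3906, -0.1832, 0.2811]
tool_rot: [3.139, -0.001, 1.418]
force: [-0.2, 0.2, -0.5]
grip_width: 0.0451
finger_force: 42.0
```

```bash
python3 - <<'E'
from h import *
p,d,c=cam('wrist'); save(p,'w15'); print(env.state()['grip_width'])
go(.3915,-.1836,.1955,81.4)
E
```

```text
0.04517657826489656
 turn/0.5 [ 0.005 -0.002 -0.004] | shift/.25 after turn [-0.001  0.004  0.343] | before turn [-0.001  0.003  0.343]
```

View pics/w15.png

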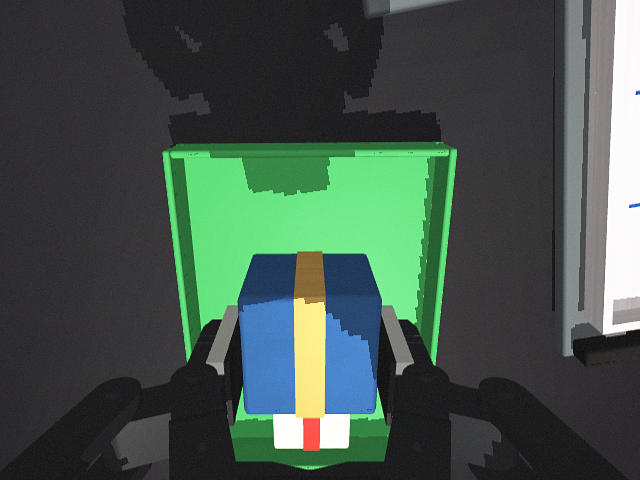

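The box is held over the +y half of the tray, with carton_c behind it at (311,432). I'll lower it.

>>> send_rows(commands=[[[0,0.003,0.06,0,0,0],[0,0,0.08,0,0,0],[0,0,0.08,0,0,0],[0,0,0.08,0,0,0],[0,0,0.043,0,0,0],[0,0,0,0,0,0],[0,0,0,0,0,0]]])

```text
clock: 70.7
tcp_pos: [0.3918, -0.1835, 0.1957]
tool_rot: [3.138, -0.0, 1.42]
force: [-0.2, 0.3, -1.2]
grip_width: 0.0452
finger_force: 43.8
```

>>> send_rows(commands=[[[0,0,0,0,0,0],[0,0,0,0,0,0],[0,0,0,0,0,0],[0,0,0,0,0,0],[0,0,-0.1,0,0,0],[0,0,-0.12,0,0,0],[0,0,-0.12,0,0,0],[0,0,-0.08,0,0,0],[0,0,0,0,0,0]]], grip=0.55)

```text
clock: 71.82
tcp_pos: [0.3916, -0.1836, 0.3017]
tool_rot: [3.136, 0.001, 1.421]
force: [0.1, 0.1, -0.1]
grip_width: 0.0662
finger_force: 0.0
```

```bash
python3 - <<'E'
from h import *
np.set_printoptions(precision=4,suppress=True)
p,d,c=cam('wrist'); W=cloud(c,d)
m=((W[...,2]>.034)&(W[...,2]<.054)).astype('uint8')*255
cs,_=cv2.findContours(m,0,2)
for q in cs:
  if cv2.contourArea(q)>800: r=cv2.minAreaRect(q); print(np.round(r[0]),np.round(r[1]),ray(c,*r[0],.044),yawof(c,r,.044))
go(.446,.0461,.28,181.4); go(.446,.0461,.28,1.4); print(env.state()['joint_pos'][5])
E
```

```text
[308. 388.] [70. 73.] [ 0.376  -0.2792  0.044 ] (np.float64(-8.901920537163623), np.float64(0.04461142677521444), np.float64(0.0532179910751839))
[308. 243.] [82. 83.] [ 0.3908 -0.1831  0.044 ] (np.float64(-8.746188560003255), np.float64(0.04478727777348587), np.float64(0.048716934750601605))
 turn/0.5 [ 0.006  0.008 -3.49 ] | shift/.25 after turn [-0.241  0.913  0.084] | before turn [0.941 0.079 0.084]
 turn/0.5 [ 0.007 -0.005  2.793] | shift/.25 after turn [ 0.241 -0.913  0.084] | before turn [0.941 0.079 0.084]
-0.5510855390217478
```

Both boxes stand in the tray. Next is the slider.

>>> send_rows(commands=[[[0,0,0,0,0,-0.349],[0,0,0,0,0,-0.349],[0,0,0,0,0,-0.349],[0,0,0,0,0,-0.349],[0,0,0,0,0,-0.349],[0,0,0,0,0,-0.349],[0,0,0,0,0,-0.349],[0,0,0,0,0,-0.349],[0,0,0,0,0,-0.349],[0,0,0,0,0,-0.349],[-0.04,0.152,0,0,0,0],[-0.04,0.152,0,0,0,0]]])

```text
clock: 73.38
tcp_pos: [0.4094, -0.1065, 0.2993]
tool_rot: [3.14, 0.001, -3.119]
force: [1.0, -0.2, 0.5]
grip_width: 0.0664
finger_force: 0.0
```

>>> send_rows(commands=[[[-0.04,0.152,0,0,0,0],[-0.04,0.152,0,0,0,0],[-0.04,0.152,0,0,0,0],[-0.04,0.153,0.08,0,0,0],[0,0,0,0,0,0],[0,0,0,0,0,0]]])

```text
clock: 74.12
tcp_pos: [0.4456, 0.046, 0.2799]
tool_rot: [3.141, 0.001, -3.117]
force: [-0.4, -0.3, 0.4]
grip_width: 0.0665
finger_force: 0.0
```

```bash
python3 - <<'E'
from h import *
go(.446,.0461,.2125,181.4)
p,d,c=cam('wrist'); W=cloud(c,d)
m=cv2.inRange(cv2.cvtColor(p,cv2.COLOR_RGB2HSV),(3,150,100),(20,255,255))>0
m&=(W[...,2]>.06)&(W[...,2]<.07)&(W[...,0]>.43)&(W[...,0]<.52); P=W[m]; print(P.min(0),P.max(0))
E
```

```text
turn/0.5 [0.    0.002 0.001] | shift/.25 after turn [-0.002  0.     0.27 ] | before turn [-0.001  0.     0.27 ]
[0.43956551 0.03548149 0.06000912] [0.46670377 0.05565403 0.06779654]
```

>>> send_rows(commands=[[[0,0,0.08,0,0,0],[0,0,0.09,0,0,0],[0,0,0.06,0,0,0],[0,0,0.04,0,0,0],[0,0,0,0,0,0],[0,0,0,0,0,0]]])

```text
clock: 74.92
tcp_pos: [0.4463, 0.0458, 0.2137]
tool_rot: [-3.141, 0.004, -3.118]
force: [-0.5, -0.4, -0.0]
grip_width: 0.0658
finger_force: 0.0
```

>>> send_rows(commands=[[[0,0,0,0,0,0],[0,0,0,0,0,0],[0,0,0,0,0,0],[0,0,0,0,0,0],[0,0,0,0,0,0],[0,0,0,0,0,0],[0,-0.05,0,0,0,0],[0,-0.06,0,0,0,0],[0,-0.06,0,0,0,0],[0,-0.06,0,0,0,0],[0,-0.05,0,0,0,0],[0,-0.01,0,0,0,0]]], grip=-1, force=30)

```text
clock: 76.42
tcp_pos: [0.4482, -0.0272, 0.2137]
tool_rot: [-3.141, 0.004, -3.118]
force: [1.0, 2.1, 5.5]
grip_width: 0.0194
finger_force: 31.7
```

>>> send_rows(commands=[[[0,-0.005,0,0,0,0],[0,0,0,0,0,0],[0,0,0,0,0,0]]])

```text
clock: 76.8
tcp_pos: [0.4483, -0.0281, 0.2137]
tool_rot: [-3.141, 0.005, -3.117]
force: [-0.8, -0.5, 5.4]
grip_width: 0.0191
finger_force: 31.7
```

>>> send_rows(commands=[[[0,-0.01,0,0,0,0],[0,-0.01,0,0,0,0],[0,0,0,0,0,0],[0,0,0,0,0,0]]])

```text
clock: 77.3
tcp_pos: [0.4483, -0.0317, 0.2137]
tool_rot: [3.14, 0.005, -3.118]
force: [2.5, 9.7, 6.5]
grip_width: 0.0197
finger_force: 31.8
```

>>> send_rows(commands=[[[0,-0.01,0,0,0,0],[0,0,0,0,0,0],[0,0,0,0,0,0]]])

```text
clock: 77.68
tcp_pos: [0.4482, -0.0325, 0.2137]
tool_rot: [3.138, 0.004, -3.12]
force: [6.5, 20.8, 6.2]
grip_width: 0.0192
finger_force: 32.2
```

>>> send_rows(commands=[[[0,0,0,0,0,0],[0,0,0,0,0,0],[0,0,0,0,0,0],[0,0,0,0,0,0],[0.06,0,-0.08,0,0,0],[0.06,0,-0.1,0,0,0],[0,0.1,-0.12,0,0,0],[0,0.16,-0.12,0,0,0],[0,0.16,-0.12,0,0,0],[0,0.2,0,0,0,0],[0,0.2,0,0,0,0],[0,0,0,0,0,0]]], grip=0.5)

```text
clock: 79.18
tcp_pos: [0.4121, 0.1715, 0.3483]
tool_rot: [3.141, 0.004, -3.112]
force: [0.6, 0.1, 0.4]
grip_width: 0.0641
finger_force: 0.0
```

```bash
python3 - <<'E'
from h import *
np.set_printoptions(precision=4,suppress=True)
p,d,c=cam('top'); save(p,'tend'); W=cloud(c,d)
h=cv2.cvtColor(p,cv2.COLOR_RGB2HSV)
for r in blobs(p,(3,150,100),(18,255,255),(300,265,372,296))[:1]: print('press',r,ray(c,*r[0],.066))
for r in blobs(p,(0,150,100),(6,255,255),(305,220,345,250))[:1]: print('handle',r,ray(c,*r[0],.191))
print(mach(-.15,-.0414), env.state()['clock'])
E
```

```text
press ((349.5, 279.0), (12.0, 9.0), 90.0) [ 0.4569 -0.0283  0.066 ]
handle ((327.5, 235.0), (14.0, 5.0), 90.0) [0.5438 0.0238 0.191 ]
[ 0.4557 -0.0224] 79.225
```

View pics/tend.png

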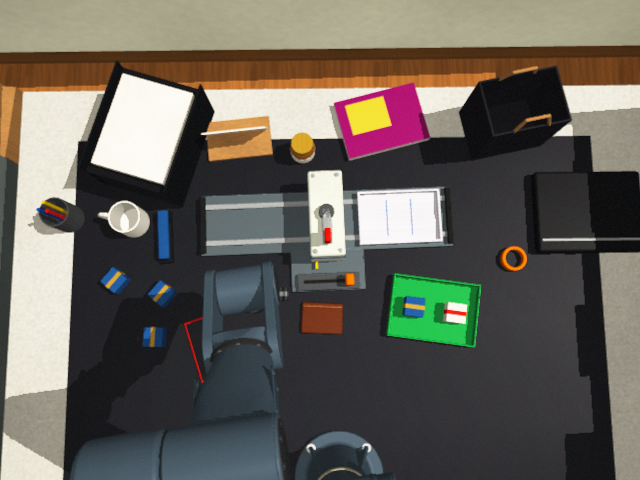

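The final view shows both boxes in the tray at (414,307) and (456,313), the empty bed at the unloading end at (400,217), and the slider against its home stop at (349,279). Everything else is where it was, so I'm handing in.

```bash
python3 -c "
from station import env
print(env.hand_in())"
```

```text
the job is handed in; nothing more can be done
None
```

I pressed the two gift boxes on the desk (carton_b and carton_c; carton_a was absent) and put both in the green tray, left the slider home and the bed at the unloading end, and handed the job in at about 79 s; no verdict came back.

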